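Pack the brazing fittings and close the parts box

TASK

Pack this kit for dispatch: lift the copper header that was left lying across the top of the open grey parts box and lay it down inside, take out the tall steel set-up post that was left standing in the box and put it back in the middle of the wooden pad, and load every loose fitting from the steel bench into the box beside it, in a single layer so that nothing stands above the white fill line. Only then put the grey lid on so that its plug drops into the box and its plate sits flush and square on the rim all round. Leave the jar, the brush and the steel V-block where they are.

Things in the scene. Friction and masses are not known exactly. Their poses are not given: they have to be found in the camera images.
- box: Open grey plastic box, fixed. Outside 264 (x) x 184 (y) x 64 mm high, walls and floor 4 mm; one plain compartment. Origin: centre of its underside, on the bench; x along its long side, z up. White fill line inside, 52 mm above the inner floor: the lid's plug reaches down to it. Six fittings and the header fit side by side in one layer; nothing fits in two layers.
- lid_grip (a point): Middle of the lid's black bridge handle: bar 14 mm wide (x), 94 long (y), 14 high, on two posts 66 mm apart, over the lid's centre, 44 mm above the plug's underside and 31 above the plate's top. x along the lid's long side, z up. 100 mm above the box's origin when seated. Lid loose, about 0.3 kg, starts right way up on the bench; a half turn makes no difference.
- lid_plate (a point): Middle of the lid's plate, at the plate's underside (8 mm above the plug's underside). Grey plate 266 (x) x 186 (y) x 5 mm; under it a stepped plug 8 mm deep: upper 4 mm 248 x 168 mm, lower 4 mm 240 x 160 mm, so 4 mm play each way in the box. Seated, the plate rests on the rim all round.
- header_c (a point): Copper header: bar 215 (x) x 22 (y) x 14 mm high, with a square brass neck 22 x 22 mm on its middle, up to 46 mm above the bar's underside; about 0.3 kg, always present. The point is on the neck's axis, 23 mm above the underside; x along the bar, z up the neck. At the start it lies crosswise on the box's long rims, neck up; it goes inside only about along the box's long side.
- flange_c (a point): Brass flange: disc 50 mm across, 10 mm thick, with a round boss 22 mm across on top; 46 mm high in all. Point: on its upright axis, 23 mm above its underside; z up as it stands at the start. 0.1 to 0.25 kg. May be absent (None).
- tee_c (a point): Copper tee: a pipe 20 mm across, 52 mm long along y, its axis 14 mm up, with square brass collars 28 x 28 mm, 9 mm wide, at both ends, and an upright round branch 24 mm across in the middle; 46 mm high in all. Point: on its upright axis, 23 mm above its underside; z up as it stands at the start. 0.1 to 0.25 kg. May be absent (None).
- valve_c (a point): Brass valve block: square base 40 x 40 x 14 mm with a square neck 20 x 20 mm on top, sides along x and y; 46 mm high in all. Point: on its upright axis, 23 mm above its underside; z up as it stands at the start. 0.1 to 0.25 kg. May be absent (None).
- clamp_c (a point): Dark steel clamp block: base 50 (x) x 30 (y) x 14 mm with an upright rib 14 mm thick (x) and 30 mm wide (y) over its middle; 46 mm high in all. Point: on its upright axis, 23 mm above its underside; z up as it stands at the start. 0.1 to 0.25 kg. May be absent (None).
- bracket_c (a point): Copper bracket: base plate 44 (x) x 46 (y) x 8 mm with an upright web 10 mm thick (x) and 46 mm wide (y) over its middle; 46 mm high in all. Point: on its upright axis, 23 mm above its underside; z up as it stands at the start. 0.1 to 0.25 kg. May be absent (None).
- nozzle_c (a point): Steel nozzle: round foot 46 mm across and 7 mm thick, then a step 36 mm across up to 14 mm, then a round stem 18 mm across; 46 mm high in all. Point: on its upright axis, 23 mm above its underside; z up as it stands at the start. 0.1 to 0.25 kg. May be absent (None).
- post_c (a point): Steel set-up post, not part of the kit: round foot 40 mm across and 10 mm thick, square stem 18 x 18 mm (sides along x and y) above it, 90 mm high in all, about 0.25 kg. Point: on its axis, half-way up (45 mm above its underside); z up as it stands. Starts standing on the box's inner floor, too tall for the lid.
- pad: Square wooden pad 110 x 110 x 10 mm, fixed on the bench, for the post. Origin: centre of its underside, on the bench.
- flux: Bystander: glass jar 64 mm across, 60 mm high. Origin: centre of its underside. Leave alone.
- brush: Bystander: hand brush lying on the bench. Origin: middle, on the bench. Leave alone.
- vblock: Bystander: dark steel V-block 60 x 45 x 34 mm. Origin: centre of its underside. Leave alone.
Things that resemble listed ones, but are neither listed nor needed, are in the scene too. What is shaped like the part that bears tee_c but pink, red or turquoise is not meant.

How it is judged:
By the outcome, as a careful person would: the job done as asked, in the order asked, and still so for the second after the job is handed in, with the robot touching nothing.
Of flange, tee, valve, clamp, bracket, nozzle only 4 to 6 are there at a start; the rules pass over those that are not, and their reading is None.
At some moment in a run one of flange, tee, valve, clamp, bracket, nozzle, lid may be knocked a few centimetres aside while the robot is not near it.
Once in a run the grip may slacken for a moment while it holds something.
It also fails if it takes over 210 s, if anything falls off the work surface, if the arm or the gripper's body presses on something with over 40 N, if the wrist force passes 120 N, or if a joint passes its speed limit or range.

ROBOT

A 7-joint arm with a two-finger parallel gripper is mounted at the origin on the work surface. World frame = base frame: x ahead of the robot, y to its left, z up, the work surface at z = 0. Lengths are in mm, angles in rad, forces in N, time in s.
With the tool pointing down it reaches from about 350 to 775 mm from the base axis. Payload 3.1 kg.
Tool frame: the origin (TCP) lies midway between the tips of the shut fingers; the grasp point (between the pads) lies 19 mm behind it; x points along the fingers, y is the direction in which the jaws open and shut, and the axes are right-handed (so a half turn about x gives the same grasp; the last joint's range is limited). The gripper opens to 85 mm and grips with 20 to 120 N. Pads are 22 mm wide; open, the fingers measure 114 mm over their backs; the gripper's body (76 mm by 85 mm) begins 54 mm behind the grasp point. The pads swing forward as they close: fully open they stand 13 mm farther back than shut.
Start: joints at [1.198, 0.311, 0.014, 1.512, -0.004, 1.319, -0.027], TCP at [178.673, -520.186, 231.304] pointing down, gripper open.
Joint ranges: [-2.7, 2.7], [-0.3, 1.91], [-1.27, 1.3], [0.12, 2.57], [-1.44, 4.58], [0.2, 2.03], [-3.05, 3.05]. Speed limits (rad/s): [2.79, 2.79, 3.14, 3.14, 3.14, 3.14, 3.14].

INTERFACE

Orientations are given as a unit quaternion [w, x, y, z].
In Python, from cell import * gives the robot as it stands.
- The arm moves only by the shell command python3 -m crank 'ROWS' [FORCE]. ROWS is JSON, a list of rows, each an object of numbers: "wx", "wy", "wz": the turn, a rotation vector about the tool's x, y, z in units of 6 degrees (1.0 is 6 degrees); "dx", "dy", "dz": the shift along the tool's x, y, z in units of 50 mm (1.0 is 50 mm); "grip": the gripper command: -1 is fully open, 1 is shut, values between are in proportion. A call has 1 to 20 rows; each row shifts and turns the pose as measured when the row begins, along the tool's axes as they then stand; what a row does not reach is not made up. A row lasts 1/10 s, in which the tool goes at most 50 mm and 8.59 degrees, less where a joint would pass 70% of its speed; a pose out of reach is approached as far as the arm can. A call is refused whole if a number of a shift passes 1 or a number of a turn 1, either way. A call with a gripper value outside its range is refused whole. The fingers move at their own pace and stop on an object; FORCE is the grip in N (left out, the last holds). Time passes only in rows, so rows that do not move let the fingers close. It gives the time, the measured TCP pose, the force and the opening at its end, in the units of the state.
- sense(): the state, without advancing time (a new reading comes with each control period).
- read_camera(name): name is "side" or "top"; returns a dict with "frame" (480x640x3 uint8, red, green, blue), "depth" (480x640 float32, mm along the optical axis (not along the pixel's ray), 0 where there is no reading), "intrinsics" (3x3 intrinsics, pixels), "rvec" (rotation vector, rad) and "tvec" (3), from world to camera coordinates, as OpenCV has them. Camera axes: x right, y down, z forward; pixel columns grow to the right and rows downward; lengths in mm; the calibration is good to about 2 mm. A picture is of the moment at which its call begins.
- finish_job(): hands the job in, once; it reports no verdict.
Trained networks look in the newest picture that a camera, given by its name, has taken for a name from the list of things; names that differ only in an ending like _2 or _b are one class to them, and where a whole thing is asked for, a point or a joint stands for the part that bears it (a point fixed in the world has none). Each returns a list of dicts, best first, with "p" (0 to 1); they miss things now and then, are a little off and sometimes report something else, mostly with a low value. They report only what shows in the picture. A call takes as long as a camera call. They do not tell look-alikes from the thing itself.
- outline_of(thing, camera): "mask" (480x640 bool, what is visible of it) and "bbox" ([left, top, right, bottom] in pixels, round what is visible of it).
- tip_of(thing, camera): "uv" ([column, row] in pixels: a listed point, or the origin of a listed thing).
The state is a dict: "time_s": time; "qpos": joint angles; "dq": joint speeds; "joint_efforts": joint torques, N m; "ee_pos": TCP position; "eef_rot": TCP orientation; "contact_force": force on the tool from outside, world axes, zero at the start; "wrist_torque": the same for the moment, N m; "grip_width": finger opening in mm.
Only numpy, scipy, OpenCV 4.12 (cv2) and the standard library are available. Lean on these libraries where they do the work, as an engineer would, in place of code of your own. Each camera call takes 0.05 s, during which the arm holds its last target. There are 200 camera calls.

## Working session

There is one attempt and no reset: what is moved stays moved. The work goes in short steps, Python scripts to look and compute and a shell command to move; the robot and the scene stay as the last step left them, time stands still between calls to the robot, and variables do not carry over. Pictures are saved under pics/ and viewed, about 12 in all and at most 16, crops included, and the job is handed in when it is done.

```bash
ls; mkdir -p pics
cat > h.py <<'E'
from cell import *
import numpy as np, cv2, json
from scipy.spatial.transform import Rotation as R
def cam(n):
    c=read_camera(n); c['R']=cv2.Rodrigues(np.array(c['rvec'],float))[0]; c['t']=np.array(c['tvec'],float).ravel(); c['K']=np.array(c['intrinsics'],float); return c
def pts(c):
    v,u=np.mgrid[0:480,0:640]; d=c['depth']; K=c['K']
    p=np.stack([(u-K[0,2])/K[0,0]*d,(v-K[1,2])/K[1,1]*d,d],-1)
    w=(p-c['t'])@c['R']; w[d==0]=np.nan; return w
def at_z(c,uv,z):
    K=c['K']; r=c['R'].T@np.array([(uv[0]-K[0,2])/K[0,0],(uv[1]-K[1,2])/K[1,1],1]); o=-c['R'].T@c['t']
    return o+r*(z-o[2])/r[2]
def proj(c,p):
    q=c['R']@np.array(p,float)+c['t']; q=c['K']@q; return q[:2]/q[2]
def save(c,name): cv2.imwrite('pics/'+name,c['frame'][:,:,::-1])
E
python3 - <<'E'
from h import *
for n in('top','side'):
    c=cam(n); save(c,n+'0.png'); w=pts(c); print(n,'cam pos',(-c['R'].T@c['t']).round())
    for t in 'box lid_grip lid_plate header_c flange_c tee_c valve_c clamp_c bracket_c nozzle_c post_c pad flux brush vblock'.split():
        o=tip_of(t,n); 
        zz={'lid_grip':44,'lid_plate':8,'header_c':87,'post_c':49,'box':0,'pad':0,'flux':0,'brush':0,'vblock':0}.get(t,23)
        print(t,[(round(x['p'],2),np.round(x['uv']).astype(int).tolist(),at_z(c,x['uv'],zz).round().astype(int).tolist()[:2]) for x in o[:4]])
s=sense();print(s['ee_pos'],s['eef_rot'],s['grip_width'])
E
```

```text
pics
top cam pos [ 430.   86. 1191.]
box [(0.74, [347, 271], [519, -14])]
lid_grip [(0.83, [504, 286], [484, -329])]
lid_plate [(0.82, [501, 290], [479, -335]), (0.36, [182, 223], [622, 333])]
header_c [(0.74, [343, 289], [477, 2])]
flange_c [(0.66, [186, 270], [520, 319]), (0.26, [499, 289], [479, -326])]
tee_c [(0.89, [180, 325], [410, 329]), (0.82, [106, 196], [676, 489]), (0.68, [182, 225], [615, 330])]
valve_c []
clamp_c [(0.63, [237, 276], [507, 215])]
bracket_c [(0.91, [236, 314], [430, 215])]
nozzle_c [(0.79, [239, 229], [606, 213]), (0.41, [234, 273], [515, 222])]
post_c [(0.87, [336, 229], [602, 11])]
pad [(0.87, [128, 276], [511, 446]), (0.74, [237, 314], [432, 217]), (0.35, [182, 225], [618, 335]), (0.21, [345, 289], [481, -9])]
flux [(0.73, [237, 181], [713, 219])]
brush [(0.72, [348, 158], [765, -18])]
vblock [(0.9, [457, 175], [726, -254])]
side cam pos [ 48. 775. 680.]
box [(0.88, [373, 261], [522, -11]), (0.47, [302, 228], [776, -21])]
lid_grip [(0.63, [444, 201], [487, -333])]
lid_plate [(0.82, [442, 212], [488, -336])]
header_c [(0.89, [384, 239], [489, -1])]
flange_c [(0.75, [288, 329], [517, 321]), (0.2, [374, 263], [500, 21])]
tee_c [(0.79, [328, 356], [408, 328]), (0.69, [171, 341], [684, 490]), (0.62, [253, 311], [616, 326]), (0.62, [207, 317], [681, 400])]
valve_c []
clamp_c [(0.87, [319, 303], [516, 220]), (0.41, [364, 202], [695, -221])]
bracket_c [(0.65, [352, 317], [433, 212])]
nozzle_c [(0.73, [289, 285], [613, 213])]
post_c [(0.69, [341, 237], [613, 8]), (0.39, [248, 378], [476, 471])]
pad [(0.78, [249, 379], [504, 448]), (0.69, [442, 210], [498, -360])]
flux [(0.69, [256, 278], [716, 222])]
brush [(0.82, [302, 230], [767, -12])]
vblock [(0.66, [362, 203], [720, -250])]
[ 178.66751581 -520.18903697  231.31469062] [-0.11646176 -0.69744645 -0.11641613  0.69746139] 85.2448640290215
```

Run:
```python
import cv2
a=cv2.imread('pics/top0.png'); cv2.imwrite('pics/top0c.png',cv2.resize(a[130:390,60:600],None,fx=1.48,fy=1.48,interpolation=cv2.INTER_CUBIC))
b=cv2.imread('pics/side0.png'); cv2.imwrite('pics/side0c.png',cv2.resize(b[170:420,130:530],None,fx=2,fy=2,interpolation=cv2.INTER_CUBIC))
```

```text
(no output)
```

View pics/top0c.png

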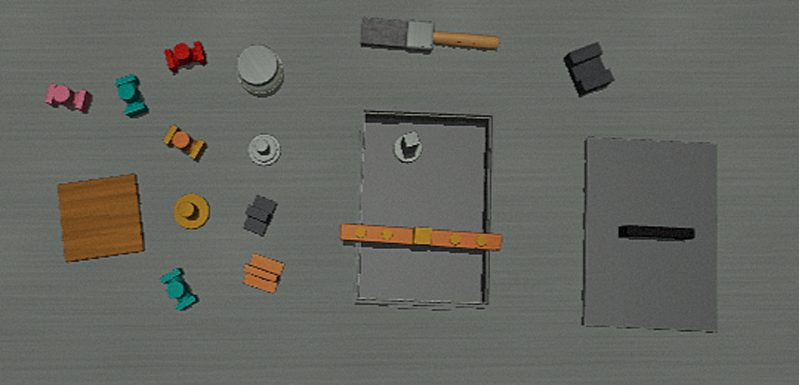

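View pics/side0c.png

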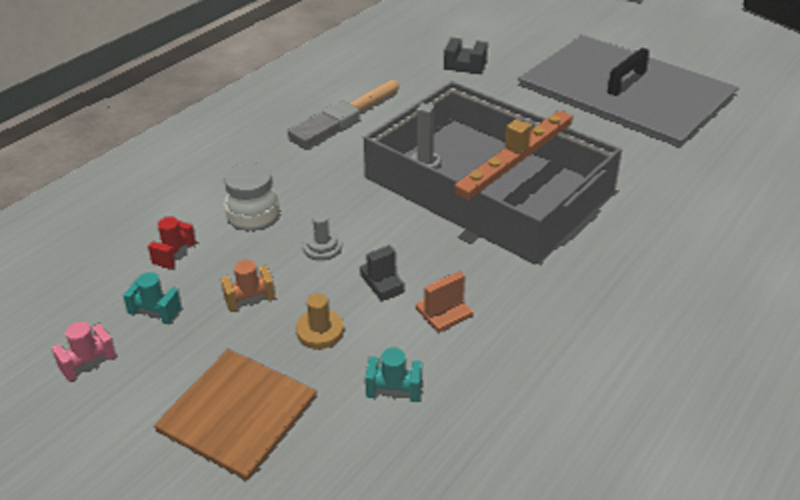

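Candidates for tee_c (top crop pixels) are red (187,56), turquoise (130,95) and (178,289), pink (68,97), and copper/orange (184,142). Only the copper one with brass collars fits the description, and both crops show it. The fittings present are tee, flange, nozzle, clamp and bracket; there is no valve. The header lies across the box and the post stands in the box at the far left. Next I measure poses from depth.

```bash
cat >> h.py <<'E'
def rect(p):
    (cx,cy),(a,b),th=cv2.minAreaRect(p[:,:2].astype(np.float32))
    if a<b: a,b,th=b,a,th+90
    return [round(float(v),1) for v in (cx,cy,a,b,(th+90)%180-90)]   # th: direction of long side, deg from world x
def near(w,xy,r,z0,z1):
    m=(np.hypot(w[...,0]-xy[0],w[...,1]-xy[1])<r)&(w[...,2]>z0)&(w[...,2]<z1); return w[m]
def yaw():
    s=sense(); M=R.from_quat(np.r_[s['eef_rot'][1:],s['eef_rot'][0]]).as_matrix()
    return np.array(s['ee_pos']),M
def togo(x,y,z,jaw=None):
    """print shift in tool axes units (50mm) and turn about tool x (6deg) to bring jaw axis (tool y) to angle jaw deg (mod 180)"""
    p,M=yaw(); d=M.T@(np.array([x,y,z])-p)/50
    j=np.degrees(np.arctan2(M[1,1],M[0,1])); 
    t=0
    if jaw is not None: t=(jaw-j+90)%180-90
    print('at',p.round(1),'toolx',M[:,0].round(3),'jaw %.1f'%j,'units dx,dy,dz',d.round(2),'wx total', round(-t/6 if M[2,0]<0 else t/6,2),'q7 %.2f'%sense()['qpos'][6])
E
python3 - <<'E'
from h import *
c=cam('top'); w=pts(c)
for n,xy,r,z0,z1 in [('flange',(517,320),40,30,60),('flangebase',(517,320),40,4,60),('tee',(616,327),45,36,60),('teelow',(616,327),45,4,60),('clamp',(510,217),40,30,60),('clampbase',(510,217),42,5,60),('bracket',(431,214),40,30,60),('bracketbase',(431,214),42,4,60),('nozzle',(609,213),40,30,60),('nozzlebase',(609,213),40,4,60),('post',(608,9),40,80,110),('postfoot',(608,9),32,8,25),('header',(483,-2),130,71,90),('neck',(483,-2),50,100,130),('boxrim',(519,-14),170,58,69),('boxfloor',(519,-14),170,1,8),('pad',(508,447),85,6,15),('lidplate',(486,-334),180,8,20),('lidhandle',(486,-334),80,36,70)]:
    p=near(w,xy,r,z0,z1)
    if len(p)>5: print(n,len(p),rect(p),'zmed %.1f'%np.median(p[:,2]),'zmax %.1f'%p[:,2].max())
    else: print(n,len(p))
togo(483,-2,180)
E
```

```text
flange 103 [517.3, 315.7, 21.0, 20.4, 5.2] zmed 44.6 zmax 51.1
flangebase 460 [514.2, 320.7, 73.4, 55.2, -58.1] zmed 10.2 zmax 51.1
tee 114 [613.5, 325.6, 22.2, 21.9, -71.1] zmed 44.8 zmax 50.0
teelow 353 [615.4, 328.4, 79.1, 70.5, 58.0] zmed 27.7 zmax 50.0
clamp 108 [511.2, 219.4, 29.7, 13.9, 66.5] zmed 44.7 zmax 50.2
clampbase 377 [507.8, 218.5, 64.0, 53.5, -21.2] zmed 14.4 zmax 50.2
bracket 124 [430.5, 213.7, 46.0, 10.0, 70.7] zmed 44.9 zmax 50.1
bracketbase 480 [431.9, 207.3, 74.6, 69.9, 7.3] zmed 8.2 zmax 50.1
nozzle 69 [605.1, 214.5, 17.0, 16.6, 41.5] zmed 45.0 zmax 49.2
nozzlebase 359 [603.4, 216.1, 67.3, 61.2, 65.3] zmed 11.9 zmax 49.2
post 96 [605.3, 10.9, 18.3, 18.0, -71.1] zmed 92.7 zmax 99.2
postfoot 156 [612.3, 9.5, 51.0, 46.9, -39.0] zmed 12.7 zmax 24.1
header 1120 [537.1, -5.7, 214.2, 142.6, 85.7] zmed 77.7 zmax 89.8
neck 137 [477.1, -1.3, 22.5, 21.7, -2.0] zmed 109.4 zmax 115.8
boxrim 1068 [519.1, -4.1, 273.4, 194.2, -2.9] zmed 62.7 zmax 68.9
boxfloor 9014 [518.7, -14.8, 338.0, 335.8, -56.6] zmed 3.3 zmax 8.0
pad 2558 [498.1, 453.1, 135.0, 128.3, -81.7] zmed 9.2 zmax 15.0
lidplate 10555 [462.2, -363.1, 306.1, 252.4, -3.0] zmed 12.4 zmax 19.8
lidhandle 350 [483.5, -331.3, 95.3, 14.1, 86.9] zmed 49.9 zmax 55.1
at [ 178.7 -520.2  231.3] toolx [-0. -0. -1.] jaw -71.0 units dx,dy,dz [ 1.03 -7.82 -9.12] wx total 0.0 q7 -0.03
```

```bash
cat >> h.py <<'E'
def fitrect(p,L,W,yaw0=0):
    """robust pose of a rectangle L x W from its edge/surface points: 1..99 percentile extents over yaw minimising area"""
    best=None
    for a in np.arange(yaw0-8,yaw0+8.01,.25):
        c,s=np.cos(np.radians(a)),np.sin(np.radians(a)); q=p[:,:2]@np.array([[c,-s],[s,c]])
        lo,hi=np.percentile(q,1,0),np.percentile(q,99,0); A=np.prod(hi-lo)
        if best is None or A<best[0]: best=(A,a,np.array([[c,-s],[s,c]])@((lo+hi)/2),hi-lo)
    return 'ctr',best[2].round(1),'ext',best[3].round(1),'yaw',best[1]
E
python3 - <<'E'
from h import *
c=cam('top'); w=pts(c)
def mk(t,k=0): return outline_of(t,'top')[k]['mask']
mb=mk('box'); p=w[mb]; 
print('rim',fitrect(p[(p[:,2]>57)&(p[:,2]<67)],264,184)); print('floor',fitrect(p[(p[:,2]>0)&(p[:,2]<8)],256,176))
p=w[mk('pad')]; print('pad',fitrect(p[(p[:,2]>5)&(p[:,2]<15)],110,110,0),fitrect(p[(p[:,2]>5)&(p[:,2]<15)],110,110,12))
p=w[mk('lid_plate')]; print('lid',fitrect(p[(p[:,2]>5)&(p[:,2]<20)],266,186,-3), np.median(p[:,2]))
p=w[mk('header_c')]; print('hdr',fitrect(p[(p[:,2]>70)&(p[:,2]<85)],215,22,87))
togo(477,-1,180,87)
E
```

```text
rim ('ctr', array([518.7,  -9. ]), 'ext', array([271.6, 183.6]), 'yaw', np.float64(-2.5))
floor ('ctr', array([519.5,  -9.8]), 'ext', array([251.4, 172.2]), 'yaw', np.float64(-2.75))
pad ('ctr', array([508.8, 442.6]), 'ext', array([107., 108.]), 'yaw', np.float64(7.0)) ('ctr', array([508.8, 442.4]), 'ext', array([107.1, 107.7]), 'yaw', np.float64(8.5))Traceback (most recent call last):
  File "<stdin>", line 7, in <module>
  File "<stdin>", line 3, in mk
IndexError: list index out of range
```

```bash
python3 -m crank '[{"dy":-0.6,"dz":-0.7},{"dy":-0.6,"dz":-0.7},{"dy":-0.6,"dz":-0.7},{"dy":-0.6,"dz":-0.7},{"dy":-0.6,"dz":-0.7},{"dy":-0.6,"dz":-0.7},{"dy":-0.6,"dz":-0.7},{"dy":-0.6,"dz":-0.7},{"dy":-0.6,"dz":-0.7},{"dy":-0.6,"dz":-0.7},{"dy":-0.6,"dz":-0.7},{"dy":-0.6,"dz":-0.7},{"wx":1},{"wx":1},{"wx":1},{"wx":0.7},{}]'; python3 -c "
from h import *
togo(477,-1,180,87)"
```

```text
at [ 178.7 -520.2  231.3] toolx [-0.  0. -1.] jaw -71.0 units dx,dy,dz [ 1.03 -7.88 -9.02] wx total 3.66 q7 -0.03$[0]: bad value
```

```bash
python3 -m crank '[{"dy":-0.6,"dz":-0.7,"grip":-1}]' || python3 -m crank '[{"wx":0,"wy":0,"wz":0,"dx":0,"dy":-0.6,"dz":-0.7,"grip":-1}]';  python3 -c "
from h import *
togo(477,-1,180,87)"
```

```text
time_s: 1.95
ee_pos: [196.9, -485.0, 230.7]
eef_rot: [-0.114, -0.697, -0.111, 0.7]
contact_force: [-0.0, 0.2, 0.8]
grip_width: 85.6
at [ 196.9 -485.   230.7] toolx [-0.004 -0.004 -1.   ] jaw -71.7 units dx,dy,dz [ 0.96 -7.43 -8.37] wx total 3.55 q7 -0.10$[0]: bad value
```

```bash
python3 -m crank '[{"wx":0,"wy":0,"wz":0,"dx":0,"dy":-0.66,"dz":-0.75,"grip":-1},{"wx":0,"wy":0,"wz":0,"dx":0,"dy":-0.66,"dz":-0.75,"grip":-1},{"wx":0,"wy":0,"wz":0,"dx":0,"dy":-0.66,"dz":-0.75,"grip":-1},{"wx":0,"wy":0,"wz":0,"dx":0,"dy":-0.66,"dz":-0.75,"grip":-1},{"wx":0,"wy":0,"wz":0,"dx":0,"dy":-0.66,"dz":-0.75,"grip":-1},{"wx":0,"wy":0,"wz":0,"dx":0,"dy":-0.66,"dz":-0.75,"grip":-1},{"wx":0,"wy":0,"wz":0,"dx":0,"dy":-0.66,"dz":-0.75,"grip":-1},{"wx":0,"wy":0,"wz":0,"dx":0,"dy":-0.66,"dz":-0.75,"grip":-1},{"wx":0,"wy":0,"wz":0,"dx":0,"dy":-0.66,"dz":-0.75,"grip":-1},{"wx":0,"wy":0,"wz":0,"dx":0,"dy":-0.66,"dz":-0.75,"grip":-1},{"wx":0,"wy":0,"wz":0,"dx":0,"dy":-0.66,"dz":-0.75,"grip":-1},{"wx":1,"wy":0,"wz":0,"dx":0,"dy":0,"dz":0,"grip":-0.2},{"wx":1,"wy":0,"wz":0,"dx":0,"dy":0,"dz":0,"grip":-0.2},{"wx":1,"wy":0,"wz":0,"dx":0,"dy":0,"dz":0,"grip":-0.2},{"wx":0.7,"wy":0,"wz":0,"dx":0,"dy":0,"dz":0,"grip":-0.2},{"wx":0,"wy":0,"wz":0,"dx":0,"dy":0,"dz":0,"grip":-0.2}]';  python3 -c "
from h import *
togo(477,-1,180,87)"
```

```text
time_s: 3.55
ee_pos: [480.2, 2.8, 230.5]
eef_rot: [-0.024, 0.71, -0.028, -0.703]
contact_force: [0.2, -0.4, -0.4]
grip_width: 51.2
at [480.2   2.8 230.5] toolx [ 0.009 -0.005 -1.   ] jaw -94.2 units dx,dy,dz [1.01 0.08 0.07] wx total -0.2 q7 -1.78
```

```bash
cat >> h.py <<'E'
def togo(x,y,z,jaw=None):
    p,M=yaw(); d=M.T@(np.array([x,y,z])-p)/50
    j=np.degrees(np.arctan2(M[1,1],M[0,1]))
    T=j if jaw is None else j+((jaw-j+90)%180-90)
    ty=np.array([np.cos(np.radians(T)),np.sin(np.radians(T)),0]); tx=np.array([0,0,-1.]); N=np.stack([tx,ty,np.cross(tx,ty)],1)
    # shifts as seen once turned level to the target yaw as well
    print('at',p.round(1),'jaw %.1f'%j,'| d now',d.round(2),'| d after turn',(N.T@(np.array([x,y,z])-p)/50).round(2),'| turn units',(np.degrees(R.from_matrix(M.T@N).as_rotvec())/6).round(2),'| q7 %.2f'%sense()['qpos'][6],'grip',round(sense()['grip_width'],1),'F',np.round(sense()['contact_force'],1),'t',round(sense()['time_s'],1))
E
python3 -m crank '[{"wx":0,"wy":0,"wz":0,"dx":0.8,"dy":0.08,"dz":0.07,"grip":-0.2},{"wx":0,"wy":0,"wz":0,"dx":0.8,"dy":0,"dz":0,"grip":-0.2},{"wx":0,"wy":0,"wz":0,"dx":0.2,"dy":0,"dz":0,"grip":-0.2},{"wx":0,"wy":0,"wz":0,"dx":0,"dy":0,"dz":0,"grip":-0.2}]';  python3 -c "
from h import *
togo(477,-1,82,87)"
```

```text
time_s: 3.95
ee_pos: [480.0, -1.8, 140.7]
eef_rot: [-0.022, 0.712, -0.026, -0.701]
contact_force: [-0.3, -0.9, 0.7]
grip_width: 51.5
at [480.   -1.8 140.7] jaw -93.9 | d now [ 1.17 -0.02  0.08] | d after turn [ 1.17 -0.01  0.06] | turn units [-0.15 -0.16 -0.04] | q7 -1.81 grip 51.5 F [-0.3 -0.9  0.7] t 4.0
```

```bash
python3 -m crank '[{"wx":-0.15,"wy":-0.16,"wz":0,"dx":0.5,"dy":0,"dz":0.06,"grip":-0.2},{"wx":0,"wy":0,"wz":0,"dx":0.5,"dy":0,"dz":0,"grip":-0.2},{"wx":0,"wy":0,"wz":0,"dx":0.17,"dy":0,"dz":0,"grip":-0.2},{"wx":0,"wy":0,"wz":0,"dx":0,"dy":0,"dz":0,"grip":-0.2}]';  python3 -c "
from h import *
togo(477,-1,82,87)"
```

```text
time_s: 4.35
ee_pos: [483.6, -2.1, 87.4]
eef_rot: [-0.016, 0.711, -0.02, -0.703]
contact_force: [0.3, 0.5, 0.4]
grip_width: 51.1
at [483.6  -2.1  87.4] jaw -92.9 | d now [ 0.11 -0.02  0.13] | d after turn [ 0.11 -0.02  0.13] | turn units [ 0.01 -0.11 -0.04] | q7 -1.83 grip 51.1 F [0.3 0.5 0.4] t 4.3
```

```bash
python3 -m crank '[{"wx":0,"wy":-0.1,"wz":0,"dx":0.11,"dy":0,"dz":0.13,"grip":-0.2},{"wx":0,"wy":0,"wz":0,"dx":0,"dy":0,"dz":0,"grip":-0.2},{"wx":0,"wy":0,"wz":0,"dx":0,"dy":0,"dz":0,"grip":-0.2}]';  python3 -c "
from h import *
togo(477,-1,82,87)"
```

```text
time_s: 4.65
ee_pos: [479.9, -1.7, 85.3]
eef_rot: [-0.016, 0.709, -0.02, -0.704]
contact_force: [0.1, 0.7, 0.3]
grip_width: 51.2
at [479.9  -1.7  85.3] jaw -92.9 | d now [ 0.07 -0.01  0.06] | d after turn [ 0.07 -0.01  0.06] | turn units [ 0.02 -0.07 -0.04] | q7 -1.83 grip 51.2 F [0.1 0.7 0.3] t 4.7
```

```bash
python3 -m crank '[{"wx":0,"wy":-0.1,"wz":0,"dx":0.1,"dy":0,"dz":0.09,"grip":-0.2},{"wx":0,"wy":0,"wz":0,"dx":0,"dy":0,"dz":0,"grip":1},{"wx":0,"wy":0,"wz":0,"dx":0,"dy":0,"dz":0,"grip":1},{"wx":0,"wy":0,"wz":0,"dx":0,"dy":0,"dz":0,"grip":1},{"wx":0,"wy":0,"wz":0,"dx":0,"dy":0,"dz":0,"grip":1},{"wx":0,"wy":0,"wz":0,"dx":0,"dy":0,"dz":0,"grip":1}]' 80;  python3 -c "
from h import *
togo(477,-1,82,87)"
```

```text
time_s: 5.25
ee_pos: [476.3, -1.2, 81.7]
eef_rot: [0.017, -0.706, 0.02, 0.707]
contact_force: [-0.4, -1.0, 0.5]
grip_width: 21.0
at [476.3  -1.2  81.7] jaw -92.9 | d now [-0.01 -0.   -0.01] | d after turn [-0.01 -0.   -0.01] | turn units [ 0.01  0.01 -0.04] | q7 -1.83 grip 21.0 F [-0.4 -1.   0.5] t 5.2
```

```bash
python3 -m crank '[{"wx":0,"wy":0,"wz":0,"dx":-0.5,"dy":0,"dz":0,"grip":1},{"wx":0,"wy":0,"wz":0,"dx":-0.7,"dy":0,"dz":0,"grip":1},{"wx":0,"wy":0,"wz":0,"dx":-0.7,"dy":0,"dz":0,"grip":1},{"wx":-1,"wy":0,"wz":0,"dx":0,"dy":0,"dz":0,"grip":1},{"wx":-1,"wy":0,"wz":0,"dx":0,"dy":0,"dz":0,"grip":1},{"wx":-1,"wy":0,"wz":0,"dx":0,"dy":0,"dz":0,"grip":1},{"wx":-1,"wy":0,"wz":0,"dx":0,"dy":0,"dz":0,"grip":1},{"wx":-1,"wy":0,"wz":0,"dx":0,"dy":0,"dz":0,"grip":1},{"wx":-1,"wy":0,"wz":0,"dx":0,"dy":0,"dz":0,"grip":1},{"wx":-1,"wy":0,"wz":0,"dx":0,"dy":0,"dz":0,"grip":1},{"wx":-1,"wy":0,"wz":0,"dx":0,"dy":0,"dz":0,"grip":1},{"wx":-1,"wy":0,"wz":0,"dx":0,"dy":0,"dz":0,"grip":1},{"wx":-1,"wy":0,"wz":0,"dx":0,"dy":0,"dz":0,"grip":1},{"wx":-1,"wy":0,"wz":0,"dx":0,"dy":0,"dz":0,"grip":1},{"wx":-1,"wy":0,"wz":0,"dx":0,"dy":0,"dz":0,"grip":1},{"wx":-1,"wy":0,"wz":0,"dx":0,"dy":0,"dz":0,"grip":1},{"wx":-1,"wy":0,"wz":0,"dx":0,"dy":0,"dz":0,"grip":1},{"wx":-1,"wy":0,"wz":0,"dx":0,"dy":0,"dz":0,"grip":1},{"wx":0,"wy":0,"wz":0,"dx":0,"dy":0,"dz":0,"grip":1}]';  python3 -c "
from h import *
togo(516,-79.5,150,-2.6)"
```

```text
time_s: 7.15
ee_pos: [459.6, -3.8, 162.5]
eef_rot: [0.495, 0.483, 0.513, -0.507]
contact_force: [-0.0, 0.2, -2.8]
grip_width: 20.9
at [459.6  -3.8 162.5] jaw 1.0 | d now [0.21 1.11 1.53] | d after turn [0.25 1.2  1.46] | turn units [0.6  0.07 0.4 ] | q7 -0.21 grip 20.9 F [-0.   0.2 -2.8] t 7.2
```

```bash
python3 -m crank '[{"wx":0.6,"wy":0,"wz":0.4,"dx":0,"dy":0.4,"dz":0.5,"grip":1},{"wx":0,"wy":0,"wz":0,"dx":0.1,"dy":0.4,"dz":0.5,"grip":1},{"wx":0,"wy":0,"wz":0,"dx":0.1,"dy":0.4,"dz":0.45,"grip":1},{"wx":0,"wy":0,"wz":0,"dx":0,"dy":0,"dz":0,"grip":1},{"wx":0,"wy":0,"wz":0,"dx":0,"dy":0,"dz":0,"grip":1}]';  python3 -c "
from h import *
togo(516,-79.5,100,-2.6)
c=cam('top');w=pts(c);save(c,'a.png')
p=near(w,(516,-79),125,0,130); p=p[(p[:,2]>110)&(p[:,2]<150)]; print(len(p), fitrect(p,215,22,-2.6))
"
```

```text
time_s: 7.65
ee_pos: [516.5, -79.7, 148.3]
eef_rot: [-0.486, -0.511, -0.485, 0.517]
contact_force: [0.6, 1.6, -2.7]
grip_width: 20.6
at [516.5 -79.7 148.3] jaw -3.2 | d now [ 0.97 -0.   -0.01] | d after turn [ 0.97 -0.01 -0.  ] | turn units [-0.1   0.07  0.05] | q7 -0.17 grip 20.6 F [ 0.6  1.6 -2.7] t 7.7
1 ('ctr', array([433. , -63.7]), 'ext', array([0., 0.]), 'yaw', np.float64(-10.6))
```

```bash
python3 -m crank '[{"wx":-0.1,"wy":0,"wz":0,"dx":0.5,"dy":0,"dz":0,"grip":1},{"wx":0,"wy":0,"wz":0,"dx":0.5,"dy":0,"dz":0,"grip":1},{"wx":0,"wy":0,"wz":0,"dx":0,"dy":0,"dz":0,"grip":1},{"wx":0,"wy":0,"wz":0,"dx":0,"dy":0,"dz":0,"grip":1}]';  python3 -c "
from h import *
togo(516,-79.5,25,-2.6)
c=cam('top');w=pts(c);save(c,'a.png')
p=near(w,(516,-79),125,84,102);  p=p[np.abs(p[:,0]-516)>40];print(len(p), fitrect(p,215,22,-2.6))
"
```

```text
time_s: 8.1
ee_pos: [515.5, -78.0, 98.3]
eef_rot: [-0.49, -0.508, -0.488, 0.514]
contact_force: [0.3, -0.3, -3.4]
grip_width: 20.5
at [515.5 -78.   98.3] jaw -2.6 | d now [1.47 0.02 0.02] | d after turn [1.47 0.01 0.03] | turn units [0.01 0.08 0.04] | q7 -0.20 grip 20.5 F [ 0.3 -0.3 -3.4] t 8.1
572 ('ctr', array([515.9, -36.7]), 'ext', array([212.9, 102.8]), 'yaw', np.float64(-1.5999999999999996))
```

```bash
python3 -m crank '[{"wx":0,"wy":0,"wz":0,"dx":0.5,"dy":0.02,"dz":0.02,"grip":1},{"wx":0,"wy":0,"wz":0,"dx":0.5,"dy":0,"dz":0,"grip":1},{"wx":0,"wy":0,"wz":0,"dx":0.4,"dy":0,"dz":0,"grip":1},{"wx":0,"wy":0,"wz":0,"dx":0,"dy":0,"dz":0,"grip":1},{"wx":0,"wy":0,"wz":0,"dx":0,"dy":0,"dz":0,"grip":1}]';  python3 -c "
from h import *
togo(516,-79.5,23,-2.6)
"
```

```text
time_s: 8.65
ee_pos: [522.8, -78.9, 34.7]
eef_rot: [-0.494, -0.511, -0.483, 0.511]
contact_force: [-0.8, 1.1, -2.6]
grip_width: 20.8
at [522.8 -78.9  34.7] jaw -2.6 | d now [ 0.23 -0.14  0.02] | d after turn [ 0.23 -0.14  0.02] | turn units [ 0.01  0.11 -0.1 ] | q7 -0.26 grip 20.8 F [-0.8  1.1 -2.6] t 8.7
```

```bash
python3 -m crank '[{"wx":0,"wy":0.1,"wz":-0.1,"dx":0.12,"dy":-0.08,"dz":0,"grip":1},{"wx":0,"wy":0,"wz":0,"dx":0.12,"dy":-0.05,"dz":0,"grip":1},{"wx":0,"wy":0,"wz":0,"dx":0.08,"dy":0,"dz":0,"grip":1},{"wx":0,"wy":0,"wz":0,"dx":0,"dy":0,"dz":0,"grip":1}]';  python3 -c "
from h import *
togo(516,-79.5,23,-2.6)
"
```

```text
time_s: 9.05
ee_pos: [519.4, -78.9, 22.2]
eef_rot: [0.491, 0.513, 0.486, -0.51]
contact_force: [-1.8, 0.7, -2.5]
grip_width: 20.7
at [519.4 -78.9  22.2] jaw -2.6 | d now [-0.02 -0.07  0.01] | d after turn [-0.02 -0.07  0.01] | turn units [-0.    0.01 -0.07] | q7 -0.26 grip 20.7 F [-1.8  0.7 -2.5] t 9.1
```

```bash
python3 -m crank '[{"wx":0,"wy":0,"wz":0,"dx":0,"dy":0,"dz":0,"grip":-0.1},{"wx":0,"wy":0,"wz":0,"dx":0,"dy":0,"dz":0,"grip":-0.1},{"wx":0,"wy":0,"wz":0,"dx":0,"dy":0,"dz":0,"grip":-0.1},{"wx":0,"wy":0,"wz":0,"dx":-0.5,"dy":0,"dz":0,"grip":-0.1},{"wx":0,"wy":0,"wz":0,"dx":-0.8,"dy":0,"dz":0,"grip":-0.1},{"wx":0,"wy":0,"wz":0,"dx":-0.8,"dy":0,"dz":0,"grip":-0.1},{"wx":0,"wy":0,"wz":0,"dx":-0.8,"dy":0,"dz":0,"grip":-0.1},{"wx":0,"wy":0,"wz":0,"dx":0,"dy":0,"dz":0,"grip":-0.1},{"wx":0,"wy":0,"wz":0,"dx":0,"dy":0,"dz":0,"grip":-0.1}]';  python3 -c "
from h import *
c=cam('top');w=pts(c);save(c,'b.png')
f=cv2.resize(c['frame'][205:265,300:370],None,fx=8,fy=8,interpolation=cv2.INTER_CUBIC)
g=cv2.resize(c['frame'][190:360,270:430],None,fx=3,fy=3,interpolation=cv2.INTER_CUBIC)
cv2.imwrite('pics/b1.png',np.hstack([cv2.resize(g,(int(g.shape[1]*480/g.shape[0]),480)),f[:480,:340]])[:,:,::-1])
m=near(w,(605,11),30,85,100); h=[rect(m[(m[:,2]>85)&(m[:,2]<99)]) for _ in [0]]; print(h, np.median(m,0))
p=near(w,(519,-78),125,12,26); p=p[p[:,1]<-50];print(len(p), fitrect(p,215,22,-2.6))
m=outline_of('post_c','top'); print(len(m)); 
togo(605,11,160,18.9)
"
```

```text
time_s: 9.95
ee_pos: [520.6, -78.3, 175.2]
eef_rot: [0.493, 0.514, 0.485, -0.508]
contact_force: [-0.6, 0.0, -1.7]
grip_width: 46.9
[[605.3, 10.8, 18.8, 18.4, -72.3]] [604.77475517  10.6441395   93.01452352]
986 ('ctr', array([525.7, -82.9]), 'ext', array([227. ,  30.3]), 'yaw', np.float64(-2.8499999999999996))
1
at [520.6 -78.  174.5] jaw -2.5 | d now [ 0.31  1.61 -1.85] | d after turn [ 0.29  2.17 -1.14] | turn units [-3.56  0.03 -0.12] | q7 -0.14 grip 47.0 F [-0.4 -0.1 -0.1] t 10.1
```

View pics/b1.png

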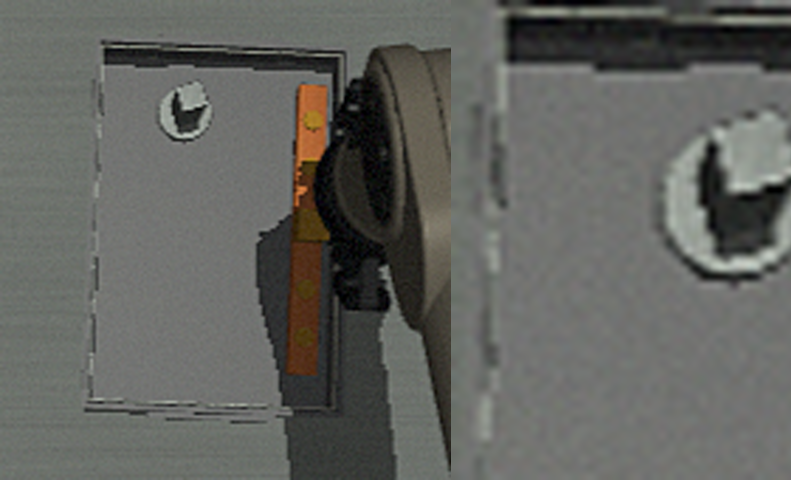

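The picture shows the header flat inside along the right wall, and the post at the far left of the box, turned by about 19°.

```bash
python3 -m crank '[{"wx":0,"wy":0,"wz":0,"dx":0,"dy":0.55,"dz":-0.63,"grip":-0.1},{"wx":0,"wy":0,"wz":0,"dx":0,"dy":0.55,"dz":-0.63,"grip":-0.1},{"wx":0,"wy":0,"wz":0,"dx":0,"dy":0.5,"dz":-0.6,"grip":-0.1},{"wx":-1,"wy":0,"wz":0,"dx":0,"dy":0,"dz":0,"grip":-0.1},{"wx":-1,"wy":0,"wz":0,"dx":0,"dy":0,"dz":0,"grip":-0.1},{"wx":-1,"wy":0,"wz":0,"dx":0,"dy":0,"dz":0,"grip":-0.1},{"wx":-0.5,"wy":0,"wz":0,"dx":0,"dy":0,"dz":0,"grip":-0.1},{"wx":0,"wy":0,"wz":0,"dx":0,"dy":0,"dz":0,"grip":-0.1},{"wx":0,"wy":0,"wz":0,"dx":0,"dy":0,"dz":0,"grip":-0.1}]';  python3 -c "
from h import *
togo(605.3,11,62,18)
"
```

```text
time_s: 10.95
ee_pos: [598.8, 13.0, 157.0]
eef_rot: [0.572, 0.405, 0.581, -0.414]
contact_force: [-0.8, -0.1, -0.4]
grip_width: 46.8
at [598.8  13.  157. ] jaw 19.3 | d now [1.9  0.14 0.09] | d after turn [1.9  0.11 0.08] | turn units [ 0.21 -0.03  0.17] | q7 -0.01 grip 46.8 F [-0.8 -0.1 -0.4] t 10.9
```

```bash
python3 -m crank '[{"wx":0.1,"wy":0,"wz":0.17,"dx":0.3,"dy":0.12,"dz":0.08,"grip":-0.1},{"wx":0,"wy":0,"wz":0,"dx":0.3,"dy":0,"dz":0,"grip":-0.1},{"wx":0,"wy":0,"wz":0,"dx":0,"dy":0,"dz":0,"grip":-0.1}]';  python3 -c "
from h import *
togo(605.3,11,62,18)
"
```

```text
time_s: 11.25
ee_pos: [604.9, 10.7, 124.4]
eef_rot: [0.572, 0.414, 0.575, -0.413]
contact_force: [-0.4, 0.5, 0.3]
grip_width: 47.0
at [604.9  10.7 124.4] jaw 18.5 | d now [1.25 0.01 0.  ] | d after turn [ 1.25  0.01 -0.  ] | turn units [ 0.08 -0.03  0.02] | q7 -0.04 grip 47.0 F [-0.4  0.5  0.3] t 11.2
```

```bash
python3 -m crank '[{"wx":0,"wy":0,"wz":0,"dx":0.32,"dy":0,"dz":0,"grip":-0.1},{"wx":0,"wy":0,"wz":0,"dx":0.32,"dy":0,"dz":0,"grip":-0.1},{"wx":0,"wy":0,"wz":0,"dx":0.32,"dy":0,"dz":0,"grip":-0.1},{"wx":0,"wy":0,"wz":0,"dx":0.32,"dy":0,"dz":0,"grip":-0.1},{"wx":0,"wy":0,"wz":0,"dx":0,"dy":0,"dz":0,"grip":-0.1},{"wx":0,"wy":0,"wz":0,"dx":0,"dy":0,"dz":0,"grip":-0.1}]';  python3 -c "
from h import *
togo(605.3,11,62,18)
"
```

```text
time_s: 11.85
ee_pos: [606.3, 10.3, 61.1]
eef_rot: [0.572, 0.415, 0.573, -0.414]
contact_force: [-0.5, 0.3, 0.2]
grip_width: 47.1
at [606.3  10.3  61.1] jaw 18.2 | d now [-0.02 -0.01 -0.02] | d after turn [-0.02 -0.01 -0.02] | turn units [ 0.03 -0.01 -0.01] | q7 -0.08 grip 47.1 F [-0.5  0.3  0.2] t 11.8
```

Close and lift.

```bash
python3 -m crank '[{"wx":0,"wy":0,"wz":0,"dx":0,"dy":0,"dz":0,"grip":1},{"wx":0,"wy":0,"wz":0,"dx":0,"dy":0,"dz":0,"grip":1},{"wx":0,"wy":0,"wz":0,"dx":0,"dy":0,"dz":0,"grip":1},{"wx":0,"wy":0,"wz":0,"dx":0,"dy":0,"dz":0,"grip":1},{"wx":0,"wy":0,"wz":0,"dx":0,"dy":0,"dz":0,"grip":1},{"wx":0,"wy":0,"wz":0,"dx":-0.4,"dy":0,"dz":0,"grip":1},{"wx":0,"wy":0,"wz":0,"dx":-0.6,"dy":0,"dz":0,"grip":1},{"wx":0,"wy":0,"wz":0,"dx":-0.7,"dy":0,"dz":0,"grip":1},{"wx":0,"wy":0,"wz":0,"dx":-0.7,"dy":0,"dz":0,"grip":1},{"wx":0,"wy":0,"wz":0,"dx":-0.3,"dy":0,"dz":0,"grip":1},{"wx":0,"wy":0,"wz":0,"dx":0,"dy":0,"dz":0,"grip":1}]' 80;  python3 -c "
from h import *
togo(509,442.5,190)
"
```

```text
time_s: 12.95
ee_pos: [604.3, 9.5, 200.0]
eef_rot: [0.571, 0.414, 0.574, -0.416]
contact_force: [0.1, 0.3, -2.1]
grip_width: 16.7
at [604.3   9.5 200. ] jaw 18.2 | d now [ 0.22  0.89 -8.82] | d after turn [ 0.2   0.89 -8.82] | turn units [-0.   -0.02  0.05] | q7 -0.00 grip 16.7 F [ 0.1  0.3 -2.1] t 12.9
```

```bash
python3 -m crank '[{"wx":0,"wy":0,"wz":0,"dx":0,"dy":0.05,"dz":-0.5,"grip":1},{"wx":0,"wy":0,"wz":0,"dx":0,"dy":0.09,"dz":-0.85,"grip":1},{"wx":0,"wy":0,"wz":0,"dx":0,"dy":0.09,"dz":-0.85,"grip":1},{"wx":0,"wy":0,"wz":0,"dx":0,"dy":0.09,"dz":-0.85,"grip":1},{"wx":0,"wy":0,"wz":0,"dx":0,"dy":0.09,"dz":-0.85,"grip":1},{"wx":0,"wy":0,"wz":0,"dx":0,"dy":0.09,"dz":-0.85,"grip":1},{"wx":0,"wy":0,"wz":0,"dx":0,"dy":0.09,"dz":-0.85,"grip":1},{"wx":0,"wy":0,"wz":0,"dx":0,"dy":0.09,"dz":-0.85,"grip":1},{"wx":0,"wy":0,"wz":0,"dx":0,"dy":0.09,"dz":-0.85,"grip":1},{"wx":0,"wy":0,"wz":0,"dx":0,"dy":0.09,"dz":-0.85,"grip":1},{"wx":0,"wy":0,"wz":0,"dx":0,"dy":0.05,"dz":-0.4,"grip":1},{"wx":0,"wy":0,"wz":0,"dx":0,"dy":0,"dz":0,"grip":1},{"wx":0,"wy":0,"wz":0,"dx":0,"dy":0,"dz":0,"grip":1}]';  python3 -c "
from h import *
togo(509,442.5,100)
"
```

```text
time_s: 14.25
ee_pos: [507.6, 434.4, 173.2]
eef_rot: [0.566, 0.404, 0.576, -0.429]
contact_force: [1.1, -1.0, -2.3]
grip_width: 16.7
at [507.6 434.4 173.2] jaw 17.7 | d now [ 1.46  0.13 -0.16] | d after turn [ 1.46  0.08 -0.15] | turn units [0.   0.09 0.35] | q7 -0.71 grip 16.7 F [ 1.1 -1.  -2.3] t 14.2
```

```bash
python3 -m crank '[{"wx":0,"wy":0.09,"wz":0.35,"dx":0.5,"dy":0.1,"dz":-0.16,"grip":1},{"wx":0,"wy":0,"wz":0,"dx":0.5,"dy":0,"dz":0,"grip":1},{"wx":0,"wy":0,"wz":0,"dx":0.5,"dy":0,"dz":0,"grip":1},{"wx":0,"wy":0,"wz":0,"dx":0,"dy":0,"dz":0,"grip":1},{"wx":0,"wy":0,"wz":0,"dx":0,"dy":0,"dz":0,"grip":1}]';  python3 -c "
from h import *
togo(509,442.5,67.5)
c=cam('top');w=pts(c); p=near(w,(509,442),70,6,15); print(len(p),fitrect(p,110,110,7))
"
```

```text
time_s: 14.75
ee_pos: [515.2, 432.1, 93.9]
eef_rot: [0.571, 0.419, 0.566, -0.422]
contact_force: [0.5, 0.4, -2.4]
grip_width: 16.7
at [515.2 432.1  93.9] jaw 17.0 | d now [ 0.53 -0.06 -0.24] | d after turn [ 0.53 -0.06 -0.23] | turn units [-0.    0.09 -0.01] | q7 -0.76 grip 16.7 F [ 0.5  0.4 -2.4] t 14.8
763 ('ctr', array([522.9, 424.7]), 'ext', array([86. , 69.7]), 'yaw', np.float64(9.25))
```

```bash
python3 -m crank '[{"wx":0,"wy":0.09,"wz":0,"dx":0.15,"dy":-0.08,"dz":-0.25,"grip":1},{"wx":0,"wy":0,"wz":0,"dx":0.15,"dy":0,"dz":-0.05,"grip":1},{"wx":0,"wy":0,"wz":0,"dx":0.1,"dy":0,"dz":0,"grip":1},{"wx":0,"wy":0,"wz":0,"dx":0,"dy":0,"dz":0,"grip":1},{"wx":0,"wy":0,"wz":0,"dx":0,"dy":0,"dz":0,"grip":1}]';  python3 -c "
from h import *
togo(509,442.5,67.5)
"
```

```text
time_s: 15.3
ee_pos: [508.3, 447.3, 76.2]
eef_rot: [0.569, 0.423, 0.568, -0.418]
contact_force: [1.1, 0.3, -2.9]
grip_width: 16.9
at [508.3 447.3  76.2] jaw 16.9 | d now [ 0.17 -0.02  0.1 ] | d after turn [ 0.17 -0.01  0.1 ] | turn units [ 0.   -0.03 -0.06] | q7 -0.79 grip 16.9 F [ 1.1  0.3 -2.9] t 15.3
```

```bash
python3 -m crank '[{"wx":0,"wy":0,"wz":-0.05,"dx":0.08,"dy":0,"dz":0.1,"grip":1},{"wx":0,"wy":0,"wz":0,"dx":0.08,"dy":0,"dz":0,"grip":1},{"wx":0,"wy":0,"wz":0,"dx":0.04,"dy":0,"dz":0,"grip":1},{"wx":0,"wy":0,"wz":0,"dx":0,"dy":0,"dz":0,"grip":1},{"wx":0,"wy":0,"wz":0,"dx":0,"dy":0,"dz":0,"grip":1}]';  python3 -c "
from h import *
togo(509,442.5,67.5)
"
```

```text
time_s: 15.8
ee_pos: [511.3, 442.7, 69.8]
eef_rot: [0.568, 0.424, 0.568, -0.419]
contact_force: [0.7, 0.1, -0.9]
grip_width: 16.7
at [511.3 442.7  69.8] jaw 16.9 | d now [ 0.05 -0.05 -0.01] | d after turn [ 0.05 -0.05 -0.01] | turn units [ 0.   -0.04 -0.04] | q7 -0.78 grip 16.7 F [ 0.7  0.1 -0.9] t 15.8
```

```bash
python3 -m crank '[{"wx":0,"wy":0,"wz":0,"dx":0.06,"dy":-0.03,"dz":0,"grip":1},{"wx":0,"wy":0,"wz":0,"dx":0,"dy":0,"dz":0,"grip":1},{"wx":0,"wy":0,"wz":0,"dx":0,"dy":0,"dz":0,"grip":-0.1},{"wx":0,"wy":0,"wz":0,"dx":0,"dy":0,"dz":0,"grip":-0.1},{"wx":0,"wy":0,"wz":0,"dx":0,"dy":0,"dz":0,"grip":-0.1},{"wx":0,"wy":0,"wz":0,"dx":-0.3,"dy":0,"dz":0,"grip":-0.1},{"wx":0,"wy":0,"wz":0,"dx":-0.6,"dy":0,"dz":0,"grip":-0.1},{"wx":0,"wy":0,"wz":0,"dx":-0.8,"dy":0,"dz":0,"grip":-0.1},{"wx":0,"wy":0,"wz":0,"dx":-0.6,"dy":0,"dz":0,"grip":-0.1},{"wx":0,"wy":0,"wz":0,"dx":0,"dy":0,"dz":0.8,"grip":-0.1},{"wx":0,"wy":0,"wz":0,"dx":0,"dy":0,"dz":0.8,"grip":-0.1},{"wx":0,"wy":0,"wz":0,"dx":0,"dy":0,"dz":0.8,"grip":-0.1},{"wx":0,"wy":0,"wz":0,"dx":0,"dy":0,"dz":0.8,"grip":-0.1},{"wx":0,"wy":0,"wz":0,"dx":0,"dy":0,"dz":0.8,"grip":-0.1},{"wx":0,"wy":0,"wz":0,"dx":0,"dy":0,"dz":0,"grip":-0.1},{"wx":0,"wy":0,"wz":0,"dx":0,"dy":0,"dz":0,"grip":-0.1}]'
cat > scan.py <<'E'
from h import *
import sys
c=cam('top');w=pts(c)
Z0={'tee':36}
for n in (sys.argv[1:] or ['tee','flange','clamp','bracket','nozzle']):
    o=tip_of(n+'_c','top')
    for x in o[:4]:
        xy=at_z(c,x['uv'],30)
        if x['p']<.5 or 380<xy[0]<650 and -105<xy[1]<85: continue
        p=near(w,xy,35,38,55)
        if len(p)<10: continue
        q=near(w,xy,40,18,33)
        print(n,round(x['p'],2),np.round(x['uv']),'med',np.median(p,0).round(1),rect(p),'low',rect(q) if len(q)>8 else None)
E
python3 scan.py; python3 -c "
from h import *
c=cam('top');w=pts(c);save(c,'c.png')
p=near(w,(509,442),40,85,110); print('post',len(p),np.median(p,0),rect(p))
p=near(w,(509,442),85,6,13); print('pad',fitrect(p,110,110,7))
togo(613,326,160,-33)"
```

```text
time_s: 17.4
ee_pos: [571.2, 249.9, 198.7]
eef_rot: [0.57, 0.428, 0.568, -0.411]
contact_force: [-0.6, 1.4, -0.6]
grip_width: 46.9
tee 0.81 [181. 325.] med [409.5 328.3  45.4] [408.6, 327.6, 22.1, 21.7, 89.0] low [409.3, 327.7, 52.4, 28.5, 30.6]
tee 0.65 [107. 193.] med [677.4 490.9  44.9] [678.0, 492.4, 24.2, 21.6, 33.5] low [680.0, 499.6, 37.1, 28.2, 79.1]
post 118 [510.47832685 441.66481514  98.15214438] [511.0, 443.7, 19.3, 18.2, -73.6]
pad ('ctr', array([508.8, 442.6]), 'ext', array([108. , 108.3]), 'yaw', np.float64(7.75))
at [570.1 251.7 197.5] jaw 17.4 | d now [ 0.79  1.25 -1.15] | d after turn [ 0.75 -0.09 -1.71] | turn units [ 8.4  -0.19 -0.12] | q7 -0.43 grip 47.0 F [ 0.9 -0.5 -0.6] t 17.8
```

```bash
python3 -m crank '[{"wx":0,"wy":0,"wz":0,"dx":0.5,"dy":0.25,"dz":0.4,"grip":-0.1},{"wx":0,"wy":0,"wz":0,"dx":0.5,"dy":0.2,"dz":0.4,"grip":-0.1},{"wx":0,"wy":0,"wz":0,"dx":0.3,"dy":0,"dz":0,"grip":-0.1},{"wx":0,"wy":0,"wz":0,"dx":0,"dy":0,"dz":0,"grip":-0.1},{"wx":0,"wy":0,"wz":0,"dx":0,"dy":0,"dz":0,"grip":-0.1}]'
python3 -c "
from h import *
togo(605,214.5,18)
a=cv2.imread('pics/top0.png'); h=cv2.cvtColor(a,cv2.COLOR_BGR2HSV)
c=cam('top'); 
# tee: collars+pipe colour at start
m=np.zeros((480,640),bool); m[210:242,165:205]=True; m&=(h[...,1]>110)
v,u=np.nonzero(m); P=np.array([at_z(c,(x,y),20)[:2] for x,y in zip(u,v)]); print('tee',len(P),P.mean(0),rect(P))
c2=cam('side');w=pts(c2)
print('nozzle side', np.median(near(w,(605,214),15,38,55),0), rect(near(w,(605,214),25,30,55)))
"
```

```text
time_s: 18.25
ee_pos: [602.6, 228.7, 132.1]
eef_rot: [0.572, 0.425, 0.572, -0.406]
contact_force: [0.0, 0.3, 0.2]
grip_width: 47.2
at [602.6 228.7 132.1] jaw 18.0 | d now [ 2.27 -0.09  0.32] | d after turn [ 2.28 -0.04  0.28] | turn units [ 0.   -0.16 -0.21] | q7 -0.39 grip 47.2 F [0.  0.3 0.2] t 18.2
tee 326 [613.23600836 325.80668335] [613.0, 325.2, 58.3, 28.5, 61.0]
nozzle side [602.11129207 218.90309378  46.49645099] [603.1, 216.4, 17.2, 15.9, -50.0]
```

```bash
python3 -m crank '[{"wx":0,"wy":-0.16,"wz":-0.21,"dx":0.4,"dy":-0.05,"dz":0.28,"grip":-0.1},{"wx":0,"wy":0,"wz":0,"dx":0.5,"dy":0,"dz":0,"grip":-0.1},{"wx":0,"wy":0,"wz":0,"dx":0.4,"dy":0,"dz":0,"grip":-0.1},{"wx":0,"wy":0,"wz":0,"dx":0,"dy":0,"dz":0,"grip":-0.1},{"wx":0,"wy":0,"wz":0,"dx":0,"dy":0,"dz":0,"grip":-0.1}]'
python3 -c "
from h import *
togo(604,215.5,18)"
```

```text
time_s: 18.85
ee_pos: [606.2, 215.8, 66.8]
eef_rot: [0.575, 0.415, 0.571, -0.414]
contact_force: [-0.1, -0.8, 0.6]
grip_width: 46.7
at [606.2 215.8  66.8] jaw 18.2 | d now [ 0.98 -0.05 -0.01] | d after turn [ 0.98 -0.04 -0.01] | turn units [-0.    0.03 -0.03] | q7 -0.40 grip 46.7 F [-0.1 -0.8  0.6] t 18.9
```

Descend, close, lift to about z 150.

```bash
python3 -m crank '[{"wx":0,"wy":0,"wz":0,"dx":0.33,"dy":-0.05,"dz":0,"grip":-0.1},{"wx":0,"wy":0,"wz":0,"dx":0.33,"dy":0,"dz":0,"grip":-0.1},{"wx":0,"wy":0,"wz":0,"dx":0.32,"dy":0,"dz":0,"grip":-0.1},{"wx":0,"wy":0,"wz":0,"dx":0,"dy":0,"dz":0,"grip":-0.1},{"wx":0,"wy":0,"wz":0,"dx":0,"dy":0,"dz":0,"grip":-0.1}]' 60
python3 -c "
from h import *
togo(604,215.5,18)"
```

```text
time_s: 19.35
ee_pos: [607.0, 215.7, 18.9]
eef_rot: [0.576, 0.417, 0.57, -0.413]
contact_force: [0.2, 0.3, 1.0]
grip_width: 47.1
at [607.  215.7  18.9] jaw 18.2 | d now [ 0.02 -0.06 -0.02] | d after turn [ 0.02 -0.06 -0.02] | turn units [-0.    0.04 -0.09] | q7 -0.43 grip 47.1 F [0.2 0.3 1. ] t 19.4
```

```bash
python3 -m crank '[{"wx":0,"wy":0,"wz":0,"dx":0,"dy":0,"dz":0,"grip":1},{"wx":0,"wy":0,"wz":0,"dx":0,"dy":0,"dz":0,"grip":1},{"wx":0,"wy":0,"wz":0,"dx":0,"dy":0,"dz":0,"grip":1},{"wx":0,"wy":0,"wz":0,"dx":0,"dy":0,"dz":0,"grip":1},{"wx":0,"wy":0,"wz":0,"dx":0,"dy":0,"dz":0,"grip":1},{"wx":0,"wy":0,"wz":0,"dx":-0.4,"dy":0,"dz":0,"grip":1},{"wx":0,"wy":0,"wz":0,"dx":-0.7,"dy":0,"dz":0,"grip":1},{"wx":0,"wy":0,"wz":0,"dx":-0.8,"dy":0,"dz":0,"grip":1},{"wx":0,"wy":0,"wz":0,"dx":-0.5,"dy":0,"dz":0,"grip":1},{"wx":0,"wy":0,"wz":0,"dx":0,"dy":0,"dz":0,"grip":1}]'
python3 -c "
from h import *
togo(596,33,130,-2.6)"
```

```text
time_s: 20.35
ee_pos: [604.8, 215.3, 142.0]
eef_rot: [0.575, 0.415, 0.57, -0.414]
contact_force: [0.8, 1.1, -1.5]
grip_width: 16.2
at [604.8 215.3 142. ] jaw 18.2 | d now [ 0.25 -1.31  3.41] | d after turn [ 0.24 -0.01  3.65] | turn units [ 3.47  0.03 -0.06] | q7 -0.37 grip 16.2 F [ 0.8  1.1 -1.5] t 20.4
```

```bash
python3 -m crank '[{"wx":0,"wy":0,"wz":0,"dx":0,"dy":-0.2,"dz":0.5,"grip":1},{"wx":0,"wy":0,"wz":0,"dx":0,"dy":-0.3,"dz":0.78,"grip":1},{"wx":0,"wy":0,"wz":0,"dx":0,"dy":-0.3,"dz":0.78,"grip":1},{"wx":0,"wy":0,"wz":0,"dx":0,"dy":-0.3,"dz":0.78,"grip":1},{"wx":0,"wy":0,"wz":0,"dx":0,"dy":-0.2,"dz":0.55,"grip":1},{"wx":0,"wy":0,"wz":0,"dx":0,"dy":0,"dz":0,"grip":1},{"wx":0,"wy":0,"wz":0,"dx":0.2,"dy":0,"dz":0,"grip":1},{"wx":0,"wy":0,"wz":0,"dx":0,"dy":0,"dz":0,"grip":1}]'
python3 -c "
from h import *
togo(596,33,90)"
```

```text
time_s: 21.15
ee_pos: [590.5, 28.0, 121.1]
eef_rot: [0.572, 0.412, 0.575, -0.415]
contact_force: [-0.3, -0.1, -1.4]
grip_width: 16.1
at [590.5  28.  121.1] jaw 18.5 | d now [ 0.62  0.14 -0.06] | d after turn [ 0.62  0.14 -0.06] | turn units [-0.   -0.    0.06] | q7 -0.08 grip 16.1 F [-0.3 -0.1 -1.4] t 21.1
```

```bash
python3 -m crank '[{"wx":0,"wy":0,"wz":0,"dx":0.4,"dy":0.1,"dz":-0.08,"grip":1},{"wx":0,"wy":0,"wz":0,"dx":0.5,"dy":0,"dz":0,"grip":1},{"wx":0,"wy":0,"wz":0,"dx":0.5,"dy":0,"dz":0,"grip":1},{"wx":0,"wy":0,"wz":0,"dx":0.35,"dy":0,"dz":0,"grip":1},{"wx":0,"wy":0,"wz":0,"dx":0.1,"dy":0,"dz":0,"grip":1},{"wx":0,"wy":0,"wz":0,"dx":0,"dy":0,"dz":0,"grip":1}]'
python3 -c "
from h import *
togo(596,33,23)"
```

```text
time_s: 21.75
ee_pos: [592.7, 46.4, 24.1]
eef_rot: [0.574, 0.409, 0.58, -0.408]
contact_force: [-0.3, -3.1, 5.1]
grip_width: 15.8
at [592.7  46.4  24.1] jaw 19.4 | d now [ 0.02 -0.03  0.27] | d after turn [ 0.02 -0.03  0.27] | turn units [-0.   -0.06  0.04] | q7 -0.15 grip 15.8 F [-0.3 -3.1  5.1] t 21.8
```

```bash
python3 -m crank '[{"wx":0,"wy":0,"wz":0,"dx":-0.1,"dy":0,"dz":0.1,"grip":1},{"wx":0,"wy":0,"wz":0,"dx":0,"dy":0,"dz":0.15,"grip":1},{"wx":0,"wy":0,"wz":0,"dx":0.06,"dy":0,"dz":0,"grip":1},{"wx":0,"wy":0,"wz":0,"dx":0.04,"dy":0,"dz":0,"grip":1},{"wx":0,"wy":0,"wz":0,"dx":0,"dy":0,"dz":0,"grip":1}]'
python3 -c "
from h import *
togo(596,33,23)"
```

```text
time_s: 22.25
ee_pos: [599.7, 35.6, 27.3]
eef_rot: [0.576, 0.41, 0.579, -0.406]
contact_force: [0.8, 0.5, -1.8]
grip_width: 16.0
at [599.7  35.6  27.3] jaw 19.5 | d now [ 0.09 -0.09  0.03] | d after turn [ 0.09 -0.09  0.02] | turn units [ 0.   -0.06 -0.03] | q7 -0.13 grip 16.0 F [ 0.8  0.5 -1.8] t 22.2
```

```bash
python3 -m crank '[{"wx":0,"wy":0,"wz":0,"dx":0.08,"dy":-0.04,"dz":0,"grip":1},{"wx":0,"wy":0,"wz":0,"dx":0.05,"dy":0,"dz":0,"grip":1},{"wx":0,"wy":0,"wz":0,"dx":0,"dy":0,"dz":0,"grip":-0.1},{"wx":0,"wy":0,"wz":0,"dx":0,"dy":0,"dz":0,"grip":-0.1},{"wx":0,"wy":0,"wz":0,"dx":0,"dy":0,"dz":0,"grip":-0.1},{"wx":0,"wy":0,"wz":0,"dx":-0.3,"dy":0,"dz":0,"grip":-0.1},{"wx":0,"wy":0,"wz":0,"dx":-0.7,"dy":0,"dz":0,"grip":-0.1},{"wx":0,"wy":0,"wz":0,"dx":-0.8,"dy":0,"dz":0,"grip":-0.1},{"wx":0,"wy":0,"wz":0,"dx":-0.7,"dy":0,"dz":0,"grip":-0.1},{"wx":0,"wy":0,"wz":0,"dx":0,"dy":0,"dz":0,"grip":-0.1}]'
python3 scan.py; python3 -c "
from h import *
c=cam('top');w=pts(c);p=near(w,(598,35),30,38,60);print('nozzle',len(p),np.median(p,0) if len(p) else 0)
togo(517,316,120)"
```

```text
time_s: 23.25
ee_pos: [597.3, 35.9, 155.6]
eef_rot: [0.576, 0.41, 0.579, -0.405]
contact_force: [-0.0, 0.3, 0.1]
grip_width: 46.6
tee 0.93 [185. 165.] med [736.9 326.7  44.9] [737.5, 327.0, 23.2, 22.9, 33.2] low [737.8, 327.3, 52.6, 28.1, -75.0]
tee 0.88 [184. 226.] med [613.4 325.4  45. ] [613.1, 325.5, 21.9, 21.6, 86.0] low [613.6, 325.8, 53.1, 27.7, 60.7]
tee 0.77 [146. 194.] med [680.5 402.1  44.9] [681.2, 402.5, 23.4, 22.4, 70.1] low [681.6, 402.1, 53.9, 27.9, 18.9]
tee 0.74 [181. 327.] med [409.5 327.8  44.4] [408.7, 328.1, 22.3, 22.1, 86.2] low [409.1, 328.2, 52.3, 28.1, 30.1]
flange 0.7 [186. 274.] med [517.3 315.6  45.1] [517.2, 316.0, 20.6, 20.1, -4.0] low [513.9, 307.9, 17.4, 5.1, -21.5]
clamp 0.62 [238. 274.] med [511.  218.6  45. ] [511.1, 219.1, 29.8, 13.7, 66.7] low [511.4, 219.3, 31.3, 24.3, 44.0]
bracket 0.65 [234. 313.] med [430.7 213.6  45.1] [430.4, 213.7, 45.8, 9.6, 71.6] low [432.4, 206.4, 35.5, 6.3, 59.1]
nozzle 11 [591.24590127  38.31713928  46.96977187]
at [592.6  34.1 147.4] jaw 19.6 | d now [ 0.6   0.47 -5.81] | d after turn [ 0.55  0.47 -5.82] | turn units [-0.  -0.1  0.1] | q7 -0.05 grip 47.0 F [-0.2 -0.2 -0.9] t 23.6
```

```bash
python3 -m crank '[{"wx":0,"wy":0,"wz":0,"dx":0,"dy":0.05,"dz":-0.5,"grip":-0.1},{"wx":0,"wy":0,"wz":0,"dx":0,"dy":0.07,"dz":-0.85,"grip":-0.1},{"wx":0,"wy":0,"wz":0,"dx":0,"dy":0.07,"dz":-0.85,"grip":-0.1},{"wx":0,"wy":0,"wz":0,"dx":0,"dy":0.07,"dz":-0.85,"grip":-0.1},{"wx":0,"wy":0,"wz":0,"dx":0,"dy":0.07,"dz":-0.85,"grip":-0.1},{"wx":0,"wy":0,"wz":0,"dx":0,"dy":0.07,"dz":-0.85,"grip":-0.1},{"wx":0,"wy":0,"wz":0,"dx":0,"dy":0.07,"dz":-0.7,"grip":-0.1},{"wx":0,"wy":0,"wz":0,"dx":0,"dy":0,"dz":-0.3,"grip":-0.1},{"wx":0,"wy":0,"wz":0,"dx":0,"dy":0,"dz":0,"grip":-0.1},{"wx":0,"wy":0,"wz":0,"dx":0.3,"dy":0,"dz":0,"grip":-0.1},{"wx":0,"wy":0,"wz":0,"dx":0,"dy":0,"dz":0,"grip":-0.1}]'
python3 -c "
from h import *
togo(517,316,16)"
```

```text
time_s: 24.7
ee_pos: [512.8, 315.0, 120.1]
eef_rot: [0.567, 0.402, 0.585, -0.417]
contact_force: [-0.0, -0.6, 0.3]
grip_width: 47.6
at [512.8 315.  120.1] jaw 19.1 | d now [2.08 0.15 0.03] | d after turn [2.08 0.09 0.01] | turn units [-0.   -0.08  0.31] | q7 -0.57 grip 47.6 F [-0.  -0.6  0.3] t 24.7
```

```bash
python3 -m crank '[{"wx":0,"wy":-0.08,"wz":0.3,"dx":0.3,"dy":0.12,"dz":0.02,"grip":-0.1},{"wx":0,"wy":0,"wz":0,"dx":0.4,"dy":0,"dz":0,"grip":-0.1},{"wx":0,"wy":0,"wz":0,"dx":0.4,"dy":0,"dz":0,"grip":-0.1},{"wx":0,"wy":0,"wz":0,"dx":0,"dy":0,"dz":0,"grip":-0.1},{"wx":0,"wy":0,"wz":0,"dx":0,"dy":0,"dz":0,"grip":-0.1}]'
python3 -c "
from h import *
togo(517,316,16)"
```

```text
time_s: 25.2
ee_pos: [523.6, 304.3, 60.3]
eef_rot: [0.575, 0.412, 0.571, -0.417]
contact_force: [0.5, 0.9, 0.7]
grip_width: 46.9
at [523.6 304.3  60.3] jaw 18.3 | d now [ 0.88 -0.05 -0.27] | d after turn [ 0.89 -0.05 -0.26] | turn units [0.   0.07 0.03] | q7 -0.61 grip 46.9 F [0.5 0.9 0.7] t 25.2
```

```bash
python3 -m crank '[{"wx":0,"wy":0.05,"wz":0,"dx":0,"dy":-0.05,"dz":-0.28,"grip":-0.1},{"wx":0,"wy":0,"wz":0,"dx":0.25,"dy":0,"dz":0,"grip":-0.1},{"wx":0,"wy":0,"wz":0,"dx":0.2,"dy":0,"dz":0,"grip":-0.1},{"wx":0,"wy":0,"wz":0,"dx":0,"dy":0,"dz":0,"grip":-0.1},{"wx":0,"wy":0,"wz":0,"dx":0,"dy":0,"dz":0,"grip":-0.1}]'
python3 -c "
from h import *
togo(517,316,16)"
```

```text
time_s: 25.7
ee_pos: [518.3, 317.9, 38.5]
eef_rot: [0.573, 0.415, 0.572, -0.415]
contact_force: [1.5, -0.7, 0.5]
grip_width: 46.9
at [518.3 317.9  38.5] jaw 18.1 | d now [ 0.45 -0.04  0.03] | d after turn [ 0.45 -0.04  0.03] | turn units [-0.    0.01 -0.01] | q7 -0.65 grip 46.9 F [ 1.5 -0.7  0.5] t 25.7
```

Close enough for the 22 mm boss; descend, grip and lift.

```bash
python3 -m crank '[{"wx":0,"wy":0,"wz":0,"dx":0.2,"dy":-0.04,"dz":0.02,"grip":-0.1},{"wx":0,"wy":0,"wz":0,"dx":0.2,"dy":0,"dz":0,"grip":-0.1},{"wx":0,"wy":0,"wz":0,"dx":0.05,"dy":0,"dz":0,"grip":-0.1},{"wx":0,"wy":0,"wz":0,"dx":0,"dy":0,"dz":0,"grip":-0.1},{"wx":0,"wy":0,"wz":0,"dx":0,"dy":0,"dz":0,"grip":1},{"wx":0,"wy":0,"wz":0,"dx":0,"dy":0,"dz":0,"grip":1},{"wx":0,"wy":0,"wz":0,"dx":0,"dy":0,"dz":0,"grip":1},{"wx":0,"wy":0,"wz":0,"dx":0,"dy":0,"dz":0,"grip":1},{"wx":0,"wy":0,"wz":0,"dx":0,"dy":0,"dz":0,"grip":1}]' 60
python3 -c "
from h import *
togo(517,316,16)"
```

```text
time_s: 26.6
ee_pos: [517.1, 316.0, 14.2]
eef_rot: [0.573, 0.415, 0.572, -0.415]
contact_force: [0.4, 0.4, -1.5]
grip_width: 20.7
at [517.1 316.   14.2] jaw 18.1 | d now [-0.04 -0.    0.  ] | d after turn [-0.04 -0.    0.  ] | turn units [-0.    0.01 -0.02] | q7 -0.67 grip 20.7 F [ 0.4  0.4 -1.5] t 26.6
```

```bash
python3 -m crank '[{"wx":0,"wy":0,"wz":0,"dx":-0.4,"dy":0,"dz":0,"grip":1},{"wx":0,"wy":0,"wz":0,"dx":-0.7,"dy":0,"dz":0,"grip":1},{"wx":0,"wy":0,"wz":0,"dx":-0.8,"dy":0,"dz":0,"grip":1},{"wx":0,"wy":0,"wz":0,"dx":-0.6,"dy":0,"dz":0,"grip":1},{"wx":0,"wy":0,"wz":0,"dx":0,"dy":0,"dz":0,"grip":1}]'
python3 -c "
from h import *
togo(521,37,140)"
```

```text
time_s: 27.1
ee_pos: [514.7, 314.4, 140.2]
eef_rot: [0.572, 0.412, 0.573, -0.417]
contact_force: [0.0, 0.7, -1.8]
grip_width: 20.6
at [514.7 314.4 140.2] jaw 18.2 | d now [ 0.03 -1.61  5.31] | d after turn [ 0.   -1.61  5.31] | turn units [0.   0.03 0.06] | q7 -0.59 grip 20.6 F [ 0.   0.7 -1.8] t 27.1
```

```bash
python3 -m crank '[{"wx":0,"wy":0,"wz":0,"dx":0,"dy":-0.15,"dz":0.5,"grip":1},{"wx":0,"wy":0,"wz":0,"dx":0,"dy":-0.25,"dz":0.82,"grip":1},{"wx":0,"wy":0,"wz":0,"dx":0,"dy":-0.25,"dz":0.82,"grip":1},{"wx":0,"wy":0,"wz":0,"dx":0,"dy":-0.25,"dz":0.82,"grip":1},{"wx":0,"wy":0,"wz":0,"dx":0,"dy":-0.25,"dz":0.82,"grip":1},{"wx":0,"wy":0,"wz":0,"dx":0,"dy":-0.25,"dz":0.8,"grip":1},{"wx":0,"wy":0,"wz":0,"dx":0,"dy":-0.2,"dz":0.6,"grip":1},{"wx":0,"wy":0,"wz":0,"dx":0,"dy":0,"dz":0,"grip":1},{"wx":0,"wy":0,"wz":0,"dx":0.2,"dy":0,"dz":0,"grip":1},{"wx":0,"wy":0,"wz":0,"dx":0.2,"dy":0,"dz":0,"grip":1},{"wx":0,"wy":0,"wz":0,"dx":0,"dy":0,"dz":0,"grip":1}]'
python3 -c "
from h import *
togo(521,36.5,70)"
```

```text
time_s: 28.2
ee_pos: [510.5, 33.1, 105.8]
eef_rot: [0.568, 0.407, 0.58, -0.42]
contact_force: [0.1, 0.7, -1.6]
grip_width: 20.5
at [510.5  33.1 105.8] jaw 18.4 | d now [0.71 0.24 0.  ] | d after turn [0.72 0.22 0.  ] | turn units [-0.   -0.03  0.23] | q7 -0.10 grip 20.5 F [ 0.1  0.7 -1.6] t 28.2
```

```bash
python3 -m crank '[{"wx":0,"wy":0,"wz":0.22,"dx":0.1,"dy":0.22,"dz":0,"grip":1},{"wx":0,"wy":0,"wz":0,"dx":0.3,"dy":0,"dz":0,"grip":1},{"wx":0,"wy":0,"wz":0,"dx":0.3,"dy":0,"dz":0,"grip":1},{"wx":0,"wy":0,"wz":0,"dx":0.3,"dy":0,"dz":0,"grip":1},{"wx":0,"wy":0,"wz":0,"dx":0.25,"dy":0,"dz":0,"grip":1},{"wx":0,"wy":0,"wz":0,"dx":0,"dy":0,"dz":0,"grip":1},{"wx":0,"wy":0,"wz":0,"dx":0,"dy":0,"dz":0,"grip":1}]'
python3 -c "
from h import *
togo(521,36.5,19)"
```

```text
time_s: 28.9
ee_pos: [519.3, 49.2, 38.9]
eef_rot: [0.575, 0.41, 0.58, -0.406]
contact_force: [-1.0, 0.4, -2.7]
grip_width: 20.6
at [519.3  49.2  38.9] jaw 19.5 | d now [ 0.4  -0.05  0.26] | d after turn [ 0.4  -0.05  0.25] | turn units [-0.   -0.09  0.  ] | q7 -0.16 grip 20.6 F [-1.   0.4 -2.7] t 28.9
```

```bash
python3 -m crank '[{"wx":0,"wy":0,"wz":0,"dx":0,"dy":0,"dz":0.25,"grip":1},{"wx":0,"wy":0,"wz":0,"dx":0.15,"dy":0,"dz":0.03,"grip":1},{"wx":0,"wy":0,"wz":0,"dx":0.15,"dy":0,"dz":0.03,"grip":1},{"wx":0,"wy":0,"wz":0,"dx":0.08,"dy":0,"dz":0,"grip":1},{"wx":0,"wy":0,"wz":0,"dx":0,"dy":0,"dz":0,"grip":1}]'
python3 -c "
from h import *
togo(521,36.5,19)"
```

```text
time_s: 29.4
ee_pos: [526.9, 33.0, 20.1]
eef_rot: [0.576, 0.411, 0.579, -0.406]
contact_force: [-1.0, 0.7, -1.6]
grip_width: 20.0
at [526.9  33.   20.1] jaw 19.5 | d now [ 0.02 -0.09 -0.1 ] | d after turn [ 0.02 -0.09 -0.1 ] | turn units [ 0.   -0.08 -0.04] | q7 -0.15 grip 20.0 F [-1.   0.7 -1.6] t 29.4
```

```bash
python3 -m crank '[{"wx":0,"wy":0,"wz":0,"dx":0.05,"dy":-0.06,"dz":0,"grip":1},{"wx":0,"wy":0,"wz":0,"dx":0,"dy":0,"dz":0,"grip":-0.1},{"wx":0,"wy":0,"wz":0,"dx":0,"dy":0,"dz":0,"grip":-0.1},{"wx":0,"wy":0,"wz":0,"dx":0,"dy":0,"dz":0,"grip":-0.1},{"wx":0,"wy":0,"wz":0,"dx":-0.3,"dy":0,"dz":0,"grip":-0.1},{"wx":0,"wy":0,"wz":0,"dx":-0.7,"dy":0,"dz":0,"grip":-0.1},{"wx":0,"wy":0,"wz":0,"dx":-0.8,"dy":0,"dz":0,"grip":-0.1},{"wx":0,"wy":0,"wz":0,"dx":-0.7,"dy":0,"dz":0,"grip":-0.1},{"wx":1,"wy":0,"wz":0,"dx":0,"dy":0,"dz":0,"grip":-0.1},{"wx":1,"wy":0,"wz":0,"dx":0,"dy":0,"dz":0,"grip":-0.1},{"wx":1,"wy":0,"wz":0,"dx":0,"dy":0,"dz":0,"grip":-0.1},{"wx":1,"wy":0,"wz":0,"dx":0,"dy":0,"dz":0,"grip":-0.1},{"wx":1,"wy":0,"wz":0,"dx":0,"dy":0,"dz":0,"grip":-0.1},{"wx":1,"wy":0,"wz":0,"dx":0,"dy":0,"dz":0,"grip":-0.1},{"wx":1,"wy":0,"wz":0,"dx":0,"dy":0,"dz":0,"grip":-0.1},{"wx":1,"wy":0,"wz":0,"dx":0,"dy":0,"dz":0,"grip":-0.1},{"wx":0,"wy":0,"wz":0,"dx":0,"dy":0,"dz":0,"grip":-0.1},{"wx":0,"wy":0,"wz":0,"dx":0,"dy":0,"dz":0,"grip":-0.1}]'
python3 scan.py tee clamp bracket; python3 -c "
from h import *
togo(613.5,325.6,150,-29.3)"
```

```text
time_s: 31.2
ee_pos: [526.3, 36.7, 165.9]
eef_rot: [0.354, 0.62, 0.354, -0.604]
contact_force: [-0.4, -1.3, -0.7]
grip_width: 46.8
tee 0.92 [181. 324.] med [409.6 327.7  44.7] [409.0, 328.4, 22.8, 22.4, 25.9] low [409.2, 328.1, 52.4, 28.4, 30.0]
tee 0.9 [183. 225.] med [613.3 325.3  45.1] [612.9, 325.4, 22.3, 22.0, 1.4] low [613.4, 325.6, 53.0, 27.6, 60.9]
tee 0.72 [147. 197.] med [680.8 402.4  44.8] [680.6, 402.3, 22.8, 22.6, -57.3] low [681.0, 401.8, 52.9, 28.5, 19.0]
tee 0.64 [186. 165.] med [737.1 327.2  44.7] [737.5, 327.0, 23.2, 22.0, -49.6] low [738.2, 327.6, 52.5, 29.4, -73.6]
clamp 0.94 [232. 274.] med [510.9 218.7  45.3] [511.2, 219.3, 30.1, 13.8, 66.7] low [509.3, 218.0, 34.9, 26.7, -42.2]
bracket 0.58 [234. 316.] med [430.7 213.8  44.9] [430.4, 213.9, 45.9, 10.1, 70.9] low [432.5, 206.6, 35.1, 6.7, 58.6]
at [526.2  36.4 165.2] jaw -29.9 | d now [ 0.4  -1.38 -5.88] | d after turn [ 0.3  -1.31 -5.9 ] | turn units [-0.11 -0.18 -0.1 ] | q7 -0.82 grip 46.9 F [-0.3  0.7 -0.7] t 31.4
```

```bash
python3 -m crank '[{"wx":-0.1,"wy":-0.15,"wz":-0.1,"dx":0,"dy":-0.1,"dz":-0.5,"grip":-0.1},{"wx":0,"wy":0,"wz":0,"dx":0,"dy":-0.2,"dz":-0.88,"grip":-0.1},{"wx":0,"wy":0,"wz":0,"dx":0,"dy":-0.2,"dz":-0.88,"grip":-0.1},{"wx":0,"wy":0,"wz":0,"dx":0,"dy":-0.2,"dz":-0.88,"grip":-0.1},{"wx":0,"wy":0,"wz":0,"dx":0,"dy":-0.2,"dz":-0.88,"grip":-0.1},{"wx":0,"wy":0,"wz":0,"dx":0,"dy":-0.2,"dz":-0.88,"grip":-0.1},{"wx":0,"wy":0,"wz":0,"dx":0,"dy":-0.2,"dz":-0.7,"grip":-0.1},{"wx":0,"wy":0,"wz":0,"dx":0,"dy":0,"dz":-0.2,"grip":-0.1},{"wx":0,"wy":0,"wz":0,"dx":0.3,"dy":0,"dz":0,"grip":-0.1},{"wx":0,"wy":0,"wz":0,"dx":0.3,"dy":0,"dz":0,"grip":-0.1},{"wx":0,"wy":0,"wz":0,"dx":0.3,"dy":0,"dz":0,"grip":-0.1},{"wx":0,"wy":0,"wz":0,"dx":0,"dy":0,"dz":0,"grip":-0.1},{"wx":0,"wy":0,"wz":0,"dx":0,"dy":0,"dz":0,"grip":-0.1}]'
python3 -c "
from h import *
togo(613.3,325.5,18,-29.3)"
```

```text
time_s: 32.7
ee_pos: [614.8, 320.3, 108.0]
eef_rot: [-0.355, -0.607, -0.355, 0.616]
contact_force: [0.2, -0.4, -0.7]
grip_width: 47.1
at [614.8 320.3 108. ] jaw -29.7 | d now [ 1.8  -0.06 -0.1 ] | d after turn [ 1.8  -0.08 -0.08] | turn units [-0.07  0.1   0.07] | q7 -1.28 grip 47.1 F [ 0.2 -0.4 -0.7] t 32.7
```

```bash
python3 -m crank '[{"wx":0,"wy":0.1,"wz":0.07,"dx":0.25,"dy":-0.08,"dz":-0.1,"grip":-0.1},{"wx":0,"wy":0,"wz":0,"dx":0.3,"dy":0,"dz":0,"grip":-0.1},{"wx":0,"wy":0,"wz":0,"dx":0.3,"dy":0,"dz":0,"grip":-0.1},{"wx":0,"wy":0,"wz":0,"dx":0.1,"dy":0,"dz":0,"grip":-0.1},{"wx":0,"wy":0,"wz":0,"dx":0,"dy":0,"dz":0,"grip":-0.1}]'
python3 -c "
from h import *
togo(613.3,325.5,18,-29.3)"
```

```text
time_s: 33.2
ee_pos: [616.0, 322.3, 59.3]
eef_rot: [0.354, 0.613, 0.352, -0.612]
contact_force: [0.0, -0.3, 0.1]
grip_width: 47.1
at [616.  322.3  59.3] jaw -30.0 | d now [ 0.83 -0.08 -0.03] | d after turn [ 0.83 -0.08 -0.03] | turn units [-0.12  0.   -0.03] | q7 -1.31 grip 47.1 F [ 0.  -0.3  0.1] t 33.2
```

```bash
python3 -m crank '[{"wx":-0.1,"wy":0,"wz":0,"dx":0.2,"dy":-0.08,"dz":-0.03,"grip":-0.1},{"wx":0,"wy":0,"wz":0,"dx":0.25,"dy":0,"dz":-0.02,"grip":-0.1},{"wx":0,"wy":0,"wz":0,"dx":0.25,"dy":0,"dz":0,"grip":-0.1},{"wx":0,"wy":0,"wz":0,"dx":0.1,"dy":0,"dz":0,"grip":-0.1},{"wx":0,"wy":0,"wz":0,"dx":0,"dy":0,"dz":0,"grip":-0.1}]' 60
python3 -c "
from h import *
togo(613.3,325.5,18,-29.3)"
```

```text
time_s: 33.7
ee_pos: [614.1, 327.0, 16.2]
eef_rot: [0.358, 0.611, 0.356, -0.61]
contact_force: [0.0, 0.1, 0.4]
grip_width: 46.8
at [614.1 327.   16.2] jaw -29.4 | d now [-0.04  0.    0.03] | d after turn [-0.04 -0.    0.03] | turn units [-0.01 -0.   -0.03] | q7 -1.32 grip 46.8 F [0.  0.1 0.4] t 33.7
```

```bash
python3 -m crank '[{"wx":0,"wy":0,"wz":0,"dx":0,"dy":0,"dz":0,"grip":1},{"wx":0,"wy":0,"wz":0,"dx":0,"dy":0,"dz":0,"grip":1},{"wx":0,"wy":0,"wz":0,"dx":0,"dy":0,"dz":0,"grip":1},{"wx":0,"wy":0,"wz":0,"dx":0,"dy":0,"dz":0,"grip":1},{"wx":0,"wy":0,"wz":0,"dx":0,"dy":0,"dz":0,"grip":1},{"wx":0,"wy":0,"wz":0,"dx":-0.3,"dy":0,"dz":0,"grip":1},{"wx":0,"wy":0,"wz":0,"dx":-0.7,"dy":0,"dz":0,"grip":1},{"wx":0,"wy":0,"wz":0,"dx":-0.8,"dy":0,"dz":0,"grip":1},{"wx":0,"wy":0,"wz":0,"dx":-0.7,"dy":0,"dz":0,"grip":1},{"wx":-1,"wy":0,"wz":0,"dx":0,"dy":0,"dz":0,"grip":1},{"wx":-1,"wy":0,"wz":0,"dx":0,"dy":0,"dz":0,"grip":1},{"wx":-1,"wy":0,"wz":0,"dx":0,"dy":0,"dz":0,"grip":1},{"wx":-1,"wy":0,"wz":0,"dx":0,"dy":0,"dz":0,"grip":1},{"wx":-0.5,"wy":0,"wz":0,"dx":0,"dy":0,"dz":0,"grip":1},{"wx":0,"wy":0,"wz":0,"dx":0,"dy":0,"dz":0,"grip":1},{"wx":0,"wy":0,"wz":0,"dx":0,"dy":0,"dz":0,"grip":1}]'
python3 -c "
from h import *
togo(449,40,145,-2.6)"
```

```text
time_s: 35.3
ee_pos: [615.2, 328.9, 160.6]
eef_rot: [0.496, 0.511, 0.492, -0.501]
contact_force: [1.0, -0.3, -1.8]
grip_width: 22.0
at [615.2 328.9 160.6] jaw -1.4 | d now [ 0.24 -3.19  5.86] | d after turn [ 0.31 -3.06  5.92] | turn units [ 0.21 -0.06 -0.13] | q7 -0.82 grip 22.0 F [ 1.  -0.3 -1.8] t 35.3
```

```bash
python3 -m crank '[{"wx":0.2,"wy":0,"wz":-0.1,"dx":0,"dy":-0.25,"dz":0.45,"grip":1},{"wx":0,"wy":0,"wz":0,"dx":0,"dy":-0.4,"dz":0.76,"grip":1},{"wx":0,"wy":0,"wz":0,"dx":0,"dy":-0.4,"dz":0.76,"grip":1},{"wx":0,"wy":0,"wz":0,"dx":0,"dy":-0.4,"dz":0.76,"grip":1},{"wx":0,"wy":0,"wz":0,"dx":0,"dy":-0.4,"dz":0.76,"grip":1},{"wx":0,"wy":0,"wz":0,"dx":0,"dy":-0.4,"dz":0.76,"grip":1},{"wx":0,"wy":0,"wz":0,"dx":0,"dy":-0.4,"dz":0.76,"grip":1},{"wx":0,"wy":0,"wz":0,"dx":0,"dy":-0.35,"dz":0.6,"grip":1},{"wx":0,"wy":0,"wz":0,"dx":0,"dy":-0.1,"dz":0.25,"grip":1},{"wx":0,"wy":0,"wz":0,"dx":0,"dy":0,"dz":0,"grip":1},{"wx":0,"wy":0,"wz":0,"dx":0.3,"dy":0,"dz":0,"grip":1},{"wx":0,"wy":0,"wz":0,"dx":0.3,"dy":0,"dz":0,"grip":1},{"wx":0,"wy":0,"wz":0,"dx":0,"dy":0,"dz":0,"grip":1}]'
python3 -c "
from h import *
togo(451,40,60,-2.6)"
```

```text
time_s: 36.6
ee_pos: [441.1, 36.4, 129.8]
eef_rot: [0.487, 0.519, 0.483, -0.51]
contact_force: [0.0, 0.6, -1.6]
grip_width: 22.1
at [441.1  36.4 129.8] jaw -3.4 | d now [ 1.4   0.18 -0.08] | d after turn [ 1.4   0.19 -0.08] | turn units [-0.14 -0.05 -0.12] | q7 -0.39 grip 22.1 F [ 0.   0.6 -1.6] t 36.6
```

```bash
python3 -m crank '[{"wx":-0.1,"wy":0,"wz":-0.1,"dx":0.1,"dy":0.18,"dz":-0.05,"grip":1},{"wx":0,"wy":0,"wz":0,"dx":0.3,"dy":0,"dz":0.03,"grip":1},{"wx":0,"wy":0,"wz":0,"dx":0.3,"dy":0,"dz":0.03,"grip":1},{"wx":0,"wy":0,"wz":0,"dx":0.3,"dy":0,"dz":0.03,"grip":1},{"wx":0,"wy":0,"wz":0,"dx":0.3,"dy":0,"dz":0.03,"grip":1},{"wx":0,"wy":0,"wz":0,"dx":0.2,"dy":0,"dz":0,"grip":1},{"wx":0,"wy":0,"wz":0,"dx":0,"dy":0,"dz":0,"grip":1},{"wx":0,"wy":0,"wz":0,"dx":0,"dy":0,"dz":0,"grip":1}]'
python3 -c "
from h import *
togo(451,40,21,-2.6)"
```

```text
time_s: 37.4
ee_pos: [459.9, 43.8, 59.6]
eef_rot: [0.491, 0.517, 0.489, -0.503]
contact_force: [0.6, -0.2, -2.1]
grip_width: 22.5
at [459.9  43.8  59.6] jaw -2.3 | d now [ 0.77 -0.19  0.09] | d after turn [ 0.77 -0.17  0.08] | turn units [ 0.05 -0.12 -0.15] | q7 -0.49 grip 22.5 F [ 0.6 -0.2 -2.1] t 37.4
```

```bash
python3 -m crank '[{"wx":0,"wy":-0.1,"wz":-0.1,"dx":0.1,"dy":-0.2,"dz":0.08,"grip":1},{"wx":0,"wy":0,"wz":0,"dx":0.25,"dy":-0.02,"dz":0,"grip":1},{"wx":0,"wy":0,"wz":0,"dx":0.25,"dy":-0.02,"dz":0,"grip":1},{"wx":0,"wy":0,"wz":0,"dx":0.1,"dy":0,"dz":0,"grip":1},{"wx":0,"wy":0,"wz":0,"dx":0,"dy":0,"dz":0,"grip":1}]'
python3 -c "
from h import *
togo(451,40,21,-2.6)"
```

```text
time_s: 37.9
ee_pos: [448.3, 40.5, 23.1]
eef_rot: [0.492, 0.512, 0.488, -0.508]
contact_force: [0.6, -0.6, -0.9]
grip_width: 22.4
at [448.3  40.5  23.1] jaw -2.3 | d now [0.04 0.05 0.01] | d after turn [0.04 0.05 0.01] | turn units [ 0.05 -0.01 -0.07] | q7 -0.54 grip 22.4 F [ 0.6 -0.6 -0.9] t 37.9
```

```bash
python3 -m crank '[{"wx":0,"wy":0,"wz":0,"dx":0.06,"dy":0.04,"dz":0,"grip":1},{"wx":0,"wy":0,"wz":0,"dx":0,"dy":0,"dz":0,"grip":-0.1},{"wx":0,"wy":0,"wz":0,"dx":0,"dy":0,"dz":0,"grip":-0.1},{"wx":0,"wy":0,"wz":0,"dx":0,"dy":0,"dz":0,"grip":-0.1},{"wx":0,"wy":0,"wz":0,"dx":-0.3,"dy":0,"dz":0,"grip":-0.1},{"wx":0,"wy":0,"wz":0,"dx":-0.7,"dy":0,"dz":0,"grip":-0.1},{"wx":0,"wy":0,"wz":0,"dx":-0.8,"dy":0,"dz":0,"grip":-0.1},{"wx":0,"wy":0,"wz":0,"dx":-0.6,"dy":0,"dz":0,"grip":-0.1},{"wx":1,"wy":0,"wz":0,"dx":0,"dy":0,"dz":0,"grip":-0.1},{"wx":1,"wy":0,"wz":0,"dx":0,"dy":0,"dz":0,"grip":-0.1},{"wx":1,"wy":0,"wz":0,"dx":0,"dy":0,"dz":0,"grip":-0.1},{"wx":0.5,"wy":0,"wz":0,"dx":0,"dy":0,"dz":0,"grip":-0.1},{"wx":0,"wy":0,"wz":0,"dx":0,"dy":-0.05,"dz":-0.5,"grip":-0.1},{"wx":0,"wy":0,"wz":0,"dx":0,"dy":-0.05,"dz":-0.8,"grip":-0.1},{"wx":0,"wy":0,"wz":0,"dx":0,"dy":-0.05,"dz":-0.8,"grip":-0.1},{"wx":0,"wy":0,"wz":0,"dx":0,"dy":-0.05,"dz":-0.8,"grip":-0.1},{"wx":0,"wy":0,"wz":0,"dx":0,"dy":-0.05,"dz":-0.6,"grip":-0.1},{"wx":0,"wy":0,"wz":0,"dx":0,"dy":0,"dz":0,"grip":-0.1},{"wx":0,"wy":0,"wz":0,"dx":0,"dy":0,"dz":0,"grip":-0.1}]'
python3 -c "
from h import *
togo(511,219,18,-23.3)
c=cam('side');w=pts(c);p=near(w,(511,219),30,35,55); print(len(p),rect(p) if len(p) else 0); print([ (round(x['p'],2),at_z(c,x['uv'],23)[:2].round()) for x in tip_of('clamp_c','side')])"
```

```text
time_s: 39.8
ee_pos: [518.5, 208.7, 150.1]
eef_rot: [0.386, 0.602, 0.377, -0.589]
contact_force: [-0.1, -0.6, 0.3]
grip_width: 46.7
at [518.5 208.7 150.1] jaw -24.6 | d now [ 2.64 -0.28 -0.1 ] | d after turn [ 2.64 -0.22 -0.13] | turn units [-0.22 -0.08 -0.2 ] | q7 -1.14 grip 46.7 F [-0.1 -0.6  0.3] t 39.8
117 [511.3, 222.1, 29.4, 18.7, 68.7]
[(0.67, array([514., 215.])), (0.31, array([ 690., -214.]))]
```

Clamp unmoved; continue.

```bash
python3 -m crank '[{"wx":-0.2,"wy":0,"wz":-0.2,"dx":0.2,"dy":-0.22,"dz":-0.12,"grip":-0.1},{"wx":0,"wy":0,"wz":0,"dx":0.4,"dy":0,"dz":0,"grip":-0.1},{"wx":0,"wy":0,"wz":0,"dx":0.4,"dy":0,"dz":0,"grip":-0.1},{"wx":0,"wy":0,"wz":0,"dx":0.4,"dy":0,"dz":0,"grip":-0.1},{"wx":0,"wy":0,"wz":0,"dx":0.2,"dy":0,"dz":0,"grip":-0.1},{"wx":0,"wy":0,"wz":0,"dx":0,"dy":0,"dz":0,"grip":-0.1},{"wx":0,"wy":0,"wz":0,"dx":0,"dy":0,"dz":0,"grip":-0.1}]'
python3 -c "
from h import *
togo(511,219,18,-23.3)"
```

```text
time_s: 40.6
ee_pos: [509.1, 212.1, 65.6]
eef_rot: [0.384, 0.593, 0.387, -0.592]
contact_force: [-0.9, 0.1, 0.3]
grip_width: 47.2
at [509.1 212.1  65.6] jaw -23.9 | d now [ 0.95 -0.02 -0.14] | d after turn [ 0.95 -0.02 -0.14] | turn units [-0.09 -0.04  0.03] | q7 -1.19 grip 47.2 F [-0.9  0.1  0.3] t 40.6
```

```bash
python3 -m crank '[{"wx":-0.1,"wy":0,"wz":0,"dx":0.1,"dy":0,"dz":-0.14,"grip":-0.1},{"wx":0,"wy":0,"wz":0,"dx":0.28,"dy":0,"dz":-0.02,"grip":-0.1},{"wx":0,"wy":0,"wz":0,"dx":0.28,"dy":0,"dz":-0.02,"grip":-0.1},{"wx":0,"wy":0,"wz":0,"dx":0.25,"dy":0,"dz":0,"grip":-0.1},{"wx":0,"wy":0,"wz":0,"dx":0,"dy":0,"dz":0,"grip":-0.1},{"wx":0,"wy":0,"wz":0,"dx":0,"dy":0,"dz":0,"grip":-0.1}]'
python3 -c "
from h import *
togo(511,219,18,-23.3)"
```

```text
time_s: 41.2
ee_pos: [514.4, 222.4, 17.8]
eef_rot: [0.388, 0.592, 0.391, -0.589]
contact_force: [1.0, -0.2, 0.3]
grip_width: 47.1
at [514.4 222.4  17.8] jaw -23.2 | d now [-0.   -0.04  0.09] | d after turn [-0.   -0.04  0.09] | turn units [ 0.01 -0.06  0.01] | q7 -1.23 grip 47.1 F [ 1.  -0.2  0.3] t 41.2
```

```bash
python3 -m crank '[{"wx":0,"wy":0,"wz":0,"dx":0,"dy":0,"dz":0.08,"grip":1},{"wx":0,"wy":0,"wz":0,"dx":0,"dy":0,"dz":0,"grip":1},{"wx":0,"wy":0,"wz":0,"dx":0,"dy":0,"dz":0,"grip":1},{"wx":0,"wy":0,"wz":0,"dx":0,"dy":0,"dz":0,"grip":1},{"wx":0,"wy":0,"wz":0,"dx":0,"dy":0,"dz":0,"grip":1},{"wx":0,"wy":0,"wz":0,"dx":0,"dy":0,"dz":0,"grip":1},{"wx":0,"wy":0,"wz":0,"dx":-0.3,"dy":0,"dz":0,"grip":1},{"wx":0,"wy":0,"wz":0,"dx":-0.7,"dy":0,"dz":0,"grip":1},{"wx":0,"wy":0,"wz":0,"dx":-0.8,"dy":0,"dz":0,"grip":1},{"wx":0,"wy":0,"wz":0,"dx":-0.6,"dy":0,"dz":0,"grip":1},{"wx":-1,"wy":0,"wz":0,"dx":0,"dy":0,"dz":0,"grip":1},{"wx":-1,"wy":0,"wz":0,"dx":0,"dy":0,"dz":0,"grip":1},{"wx":-1,"wy":0,"wz":0,"dx":0,"dy":0,"dz":0,"grip":1},{"wx":-0.4,"wy":0,"wz":0,"dx":0,"dy":0,"dz":0,"grip":1},{"wx":0,"wy":0,"wz":0,"dx":0,"dy":0,"dz":0,"grip":1},{"wx":0,"wy":0,"wz":0,"dx":0,"dy":0,"dz":0,"grip":1}]'
python3 -c "
from h import *
togo(563,-29.5,145,-2.6)"
```

```text
time_s: 42.8
ee_pos: [513.1, 219.2, 153.5]
eef_rot: [0.492, 0.513, 0.491, -0.504]
contact_force: [-0.2, -0.5, -1.5]
grip_width: 13.6
at [513.1 219.2 153.5] jaw -1.9 | d now [0.14 1.16 4.94] | d after turn [0.17 1.22 4.92] | turn units [ 0.11 -0.08 -0.1 ] | q7 -0.79 grip 13.6 F [-0.2 -0.5 -1.5] t 42.8
```

```bash
python3 -m crank '[{"wx":0.1,"wy":0,"wz":-0.1,"dx":0,"dy":0.1,"dz":0.45,"grip":1},{"wx":0,"wy":0,"wz":0,"dx":0,"dy":0.2,"dz":0.8,"grip":1},{"wx":0,"wy":0,"wz":0,"dx":0,"dy":0.2,"dz":0.8,"grip":1},{"wx":0,"wy":0,"wz":0,"dx":0,"dy":0.2,"dz":0.8,"grip":1},{"wx":0,"wy":0,"wz":0,"dx":0,"dy":0.2,"dz":0.8,"grip":1},{"wx":0,"wy":0,"wz":0,"dx":0,"dy":0.2,"dz":0.8,"grip":1},{"wx":0,"wy":0,"wz":0,"dx":0,"dy":0.2,"dz":0.5,"grip":1},{"wx":0,"wy":0,"wz":0,"dx":0,"dy":0,"dz":0,"grip":1},{"wx":0,"wy":0,"wz":0,"dx":0.3,"dy":0,"dz":0,"grip":1},{"wx":0,"wy":0,"wz":0,"dx":0.3,"dy":0,"dz":0,"grip":1},{"wx":0,"wy":0,"wz":0,"dx":0,"dy":0,"dz":0,"grip":1}]'
python3 -c "
from h import *
togo(563,-29.5,22,-2.6)"
```

```text
time_s: 43.9
ee_pos: [568.5, -35.2, 121.5]
eef_rot: [0.486, 0.515, 0.491, -0.508]
contact_force: [0.4, 0.2, -1.8]
grip_width: 12.9
at [568.5 -35.2 121.5] jaw -2.6 | d now [ 1.99 -0.12 -0.08] | d after turn [ 1.99 -0.12 -0.11] | turn units [ 0.   -0.11 -0.02] | q7 -0.34 grip 12.9 F [ 0.4  0.2 -1.8] t 43.9
```

```bash
python3 -m crank '[{"wx":0,"wy":-0.1,"wz":0,"dx":0.2,"dy":-0.1,"dz":-0.05,"grip":1},{"wx":0,"wy":0,"wz":0,"dx":0.35,"dy":0,"dz":0,"grip":1},{"wx":0,"wy":0,"wz":0,"dx":0.35,"dy":0,"dz":0.02,"grip":1},{"wx":0,"wy":0,"wz":0,"dx":0.35,"dy":0,"dz":0.02,"grip":1},{"wx":0,"wy":0,"wz":0,"dx":0.25,"dy":0,"dz":0,"grip":1},{"wx":0,"wy":0,"wz":0,"dx":0,"dy":0,"dz":0,"grip":1},{"wx":0,"wy":0,"wz":0,"dx":0,"dy":0,"dz":0,"grip":1}]'
python3 -c "
from h import *
togo(563,-29.5,22,-2.6)"
```

```text
time_s: 44.6
ee_pos: [562.2, -21.7, 45.1]
eef_rot: [0.492, 0.509, 0.493, -0.505]
contact_force: [0.5, -0.3, -1.1]
grip_width: 13.5
at [562.2 -21.7  45.1] jaw -1.7 | d now [0.46 0.02 0.16] | d after turn [0.46 0.02 0.15] | turn units [ 0.15 -0.06 -0.02] | q7 -0.41 grip 13.5 F [ 0.5 -0.3 -1.1] t 44.6
```

```bash
python3 -m crank '[{"wx":0.1,"wy":0,"wz":0,"dx":0,"dy":0.02,"dz":0.16,"grip":1},{"wx":0,"wy":0,"wz":0,"dx":0.2,"dy":0,"dz":0.02,"grip":1},{"wx":0,"wy":0,"wz":0,"dx":0.2,"dy":0,"dz":0.02,"grip":1},{"wx":0,"wy":0,"wz":0,"dx":0.08,"dy":0,"dz":0,"grip":1},{"wx":0,"wy":0,"wz":0,"dx":0,"dy":0,"dz":0,"grip":1}]'
python3 -c "
from h import *
togo(563,-29.5,22,-2.6)"
```

```text
time_s: 45.1
ee_pos: [565.8, -32.6, 22.2]
eef_rot: [0.49, 0.514, 0.489, -0.507]
contact_force: [-0.9, 0.6, 2.7]
grip_width: 13.1
at [565.8 -32.6  22.2] jaw -2.4 | d now [ 0.   -0.06 -0.06] | d after turn [ 0.   -0.06 -0.06] | turn units [ 0.03 -0.05 -0.08] | q7 -0.42 grip 13.1 F [-0.9  0.6  2.7] t 45.1
```

```bash
python3 -m crank '[{"wx":0,"wy":0,"wz":0,"dx":0,"dy":0,"dz":0,"grip":-0.1},{"wx":0,"wy":0,"wz":0,"dx":0,"dy":0,"dz":0,"grip":-0.1},{"wx":0,"wy":0,"wz":0,"dx":0,"dy":0,"dz":0,"grip":-0.1},{"wx":0,"wy":0,"wz":0,"dx":-0.3,"dy":0,"dz":0,"grip":-0.1},{"wx":0,"wy":0,"wz":0,"dx":-0.7,"dy":0,"dz":0,"grip":-0.1},{"wx":0,"wy":0,"wz":0,"dx":-0.8,"dy":0,"dz":0,"grip":-0.1},{"wx":0,"wy":0,"wz":0,"dx":-0.6,"dy":0,"dz":0,"grip":-0.1},{"wx":1,"wy":0,"wz":0,"dx":0,"dy":0,"dz":0,"grip":-0.1},{"wx":1,"wy":0,"wz":0,"dx":0,"dy":0,"dz":0,"grip":-0.1},{"wx":0.8,"wy":0,"wz":0,"dx":0,"dy":0,"dz":0,"grip":-0.1},{"wx":0,"wy":0,"wz":0,"dx":0,"dy":-0.35,"dz":-0.3,"grip":-0.1},{"wx":0,"wy":0,"wz":0,"dx":0,"dy":-0.62,"dz":-0.56,"grip":-0.1},{"wx":0,"wy":0,"wz":0,"dx":0,"dy":-0.62,"dz":-0.56,"grip":-0.1},{"wx":0,"wy":0,"wz":0,"dx":0,"dy":-0.62,"dz":-0.56,"grip":-0.1},{"wx":0,"wy":0,"wz":0,"dx":0,"dy":-0.62,"dz":-0.56,"grip":-0.1},{"wx":0,"wy":0,"wz":0,"dx":0,"dy":-0.62,"dz":-0.56,"grip":-0.1},{"wx":0,"wy":0,"wz":0,"dx":0,"dy":-0.4,"dz":-0.4,"grip":-0.1},{"wx":0,"wy":0,"wz":0,"dx":0,"dy":0,"dz":0,"grip":-0.1},{"wx":0,"wy":0,"wz":0,"dx":0,"dy":0,"dz":0,"grip":-0.1}]'
python3 -c "
from h import *
togo(430.5,213.8,14,-18.9)
c=cam('side');w=pts(c);p=near(w,(431,214),30,35,55); print(len(p),rect(p) if len(p) else 0)"
```

```text
time_s: 47.0
ee_pos: [444.3, 209.9, 167.2]
eef_rot: [0.413, 0.591, 0.402, -0.565]
contact_force: [0.3, 0.4, 0.1]
grip_width: 46.7
at [444.3 209.9 167.2] jaw -19.6 | d now [ 3.05 -0.39  0.08] | d after turn [ 3.06 -0.29  0.02] | turn units [-0.12 -0.19 -0.33] | q7 -1.08 grip 46.7 F [0.3 0.4 0.1] t 47.0
158 [428.7, 215.4, 46.5, 12.7, 67.3]
```

```bash
python3 -m crank '[{"wx":-0.1,"wy":-0.2,"wz":-0.3,"dx":0.2,"dy":-0.3,"dz":0,"grip":-0.1},{"wx":0,"wy":0,"wz":0,"dx":0.4,"dy":0,"dz":0,"grip":-0.1},{"wx":0,"wy":0,"wz":0,"dx":0.4,"dy":0,"dz":0,"grip":-0.1},{"wx":0,"wy":0,"wz":0,"dx":0.4,"dy":0,"dz":0,"grip":-0.1},{"wx":0,"wy":0,"wz":0,"dx":0.4,"dy":0,"dz":0,"grip":-0.1},{"wx":0,"wy":0,"wz":0,"dx":0.2,"dy":0,"dz":0,"grip":-0.1},{"wx":0,"wy":0,"wz":0,"dx":0,"dy":0,"dz":0,"grip":-0.1},{"wx":0,"wy":0,"wz":0,"dx":0,"dy":0,"dz":0,"grip":-0.1}]'
python3 -c "
from h import *
togo(430,214,14,-18.9)"
```

```text
time_s: 47.85
ee_pos: [430.8, 207.9, 60.2]
eef_rot: [-0.406, -0.575, -0.406, 0.583]
contact_force: [-1.1, -0.1, 0.7]
grip_width: 46.9
at [430.8 207.9  60.2] jaw -19.9 | d now [ 0.92 -0.05 -0.12] | d after turn [ 0.92 -0.05 -0.11] | turn units [-0.17  0.09  0.07] | q7 -1.20 grip 46.9 F [-1.1 -0.1  0.7] t 47.9
```

```bash
python3 -m crank '[{"wx":-0.15,"wy":0.05,"wz":0.05,"dx":0.1,"dy":-0.05,"dz":-0.12,"grip":-0.1},{"wx":0,"wy":0,"wz":0,"dx":0.27,"dy":0,"dz":0,"grip":-0.1},{"wx":0,"wy":0,"wz":0,"dx":0.27,"dy":0,"dz":0,"grip":-0.1},{"wx":0,"wy":0,"wz":0,"dx":0.22,"dy":0,"dz":0,"grip":-0.1},{"wx":0,"wy":0,"wz":0,"dx":0,"dy":0,"dz":0,"grip":-0.1},{"wx":0,"wy":0,"wz":0,"dx":0,"dy":0,"dz":0,"grip":-0.1}]'
python3 -c "
from h import *
togo(430,214,14,-18.9)"
```

```text
time_s: 48.45
ee_pos: [431.8, 215.7, 15.1]
eef_rot: [-0.411, -0.575, -0.41, 0.576]
contact_force: [0.2, -0.3, 0.5]
grip_width: 47.1
at [431.8 215.7  15.1] jaw -19.0 | d now [ 0.02 -0.02  0.04] | d after turn [ 0.02 -0.02  0.04] | turn units [-0.01  0.01 -0.01] | q7 -1.26 grip 47.1 F [ 0.2 -0.3  0.5] t 48.5
```

```bash
python3 -m crank '[{"wx":0,"wy":0,"wz":0,"dx":0,"dy":0,"dz":0,"grip":1},{"wx":0,"wy":0,"wz":0,"dx":0,"dy":0,"dz":0,"grip":1},{"wx":0,"wy":0,"wz":0,"dx":0,"dy":0,"dz":0,"grip":1},{"wx":0,"wy":0,"wz":0,"dx":0,"dy":0,"dz":0,"grip":1},{"wx":0,"wy":0,"wz":0,"dx":0,"dy":0,"dz":0,"grip":1},{"wx":0,"wy":0,"wz":0,"dx":-0.3,"dy":0,"dz":0,"grip":1},{"wx":0,"wy":0,"wz":0,"dx":-0.7,"dy":0,"dz":0,"grip":1},{"wx":0,"wy":0,"wz":0,"dx":-0.8,"dy":0,"dz":0,"grip":1},{"wx":0,"wy":0,"wz":0,"dx":-0.6,"dy":0,"dz":0,"grip":1},{"wx":-1,"wy":0,"wz":0,"dx":0,"dy":0,"dz":0,"grip":1},{"wx":-1,"wy":0,"wz":0,"dx":0,"dy":0,"dz":0,"grip":1},{"wx":-0.8,"wy":0,"wz":0,"dx":0,"dy":0,"dz":0,"grip":1},{"wx":0,"wy":0,"wz":0,"dx":0,"dy":0.1,"dz":0.45,"grip":1},{"wx":0,"wy":0,"wz":0,"dx":0,"dy":0.17,"dz":0.8,"grip":1},{"wx":0,"wy":0,"wz":0,"dx":0,"dy":0.17,"dz":0.8,"grip":1},{"wx":0,"wy":0,"wz":0,"dx":0,"dy":0.17,"dz":0.8,"grip":1},{"wx":0,"wy":0,"wz":0,"dx":0,"dy":0.17,"dz":0.8,"grip":1},{"wx":0,"wy":0,"wz":0,"dx":0,"dy":0.17,"dz":0.7,"grip":1},{"wx":0,"wy":0,"wz":0,"dx":0,"dy":0,"dz":0,"grip":1},{"wx":0,"wy":0,"wz":0,"dx":0,"dy":0,"dz":0,"grip":1}]'
python3 -c "
from h import *
togo(473,-26,19,-2.6)"
```

```text
time_s: 50.45
ee_pos: [474.1, -10.2, 140.6]
eef_rot: [0.496, 0.505, 0.494, -0.505]
contact_force: [-0.4, 1.2, -1.7]
grip_width: 9.4
at [474.1 -10.2 140.6] jaw -1.2 | d now [ 2.43 -0.02  0.31] | d after turn [ 2.43 -0.01  0.32] | turn units [ 0.24  0.02 -0.02] | q7 -0.32 grip 9.4 F [-0.4  1.2 -1.7] t 50.5
```

```bash
python3 -m crank '[{"wx":0.2,"wy":0,"wz":0,"dx":0.1,"dy":0,"dz":0.35,"grip":1},{"wx":0,"wy":0,"wz":0,"dx":0.35,"dy":0,"dz":0.04,"grip":1},{"wx":0,"wy":0,"wz":0,"dx":0.35,"dy":0,"dz":0.04,"grip":1},{"wx":0,"wy":0,"wz":0,"dx":0.35,"dy":0,"dz":0.04,"grip":1},{"wx":0,"wy":0,"wz":0,"dx":0.35,"dy":0,"dz":0.04,"grip":1},{"wx":0,"wy":0,"wz":0,"dx":0.2,"dy":0,"dz":0.02,"grip":1},{"wx":0,"wy":0,"wz":0,"dx":0,"dy":0,"dz":0,"grip":1},{"wx":0,"wy":0,"wz":0,"dx":0,"dy":0,"dz":0,"grip":1}]'
python3 -c "
from h import *
togo(473,-26,19,-2.6)"
```

```text
time_s: 51.25
ee_pos: [472.4, -36.9, 51.8]
eef_rot: [-0.492, -0.509, -0.489, 0.509]
contact_force: [0.4, -0.8, -1.0]
grip_width: 9.0
at [472.4 -36.9  51.8] jaw -2.1 | d now [ 0.65  0.   -0.22] | d after turn [ 0.66  0.   -0.22] | turn units [ 0.09  0.03 -0.02] | q7 -0.38 grip 9.0 F [ 0.4 -0.8 -1. ] t 51.2
```

```bash
python3 -m crank '[{"wx":0.05,"wy":0,"wz":0,"dx":0.05,"dy":0,"dz":-0.2,"grip":1},{"wx":0,"wy":0,"wz":0,"dx":0.25,"dy":0,"dz":0,"grip":1},{"wx":0,"wy":0,"wz":0,"dx":0.25,"dy":0,"dz":0,"grip":1},{"wx":0,"wy":0,"wz":0,"dx":0.06,"dy":0,"dz":0,"grip":1},{"wx":0,"wy":0,"wz":0,"dx":0,"dy":0,"dz":0,"grip":1}]'
python3 -c "
from h import *
togo(473,-26,19,-2.6)"
```

```text
time_s: 51.75
ee_pos: [474.8, -25.1, 20.6]
eef_rot: [0.493, 0.511, 0.487, -0.509]
contact_force: [0.2, 0.1, -0.9]
grip_width: 8.8
at [474.8 -25.1  20.6] jaw -2.3 | d now [ 0.03 -0.04  0.02] | d after turn [ 0.03 -0.04  0.02] | turn units [ 0.05  0.04 -0.06] | q7 -0.46 grip 8.8 F [ 0.2  0.1 -0.9] t 51.8
```

```bash
python3 -m crank '[{"wx":0,"wy":0,"wz":0,"dx":0.04,"dy":0,"dz":0,"grip":1},{"wx":0,"wy":0,"wz":0,"dx":0,"dy":0,"dz":0,"grip":-0.1},{"wx":0,"wy":0,"wz":0,"dx":0,"dy":0,"dz":0,"grip":-0.1},{"wx":0,"wy":0,"wz":0,"dx":0,"dy":0,"dz":0,"grip":-0.1},{"wx":0,"wy":0,"wz":0,"dx":-0.3,"dy":0,"dz":0,"grip":-0.1},{"wx":0,"wy":0,"wz":0,"dx":-0.7,"dy":0,"dz":0,"grip":-0.1},{"wx":0,"wy":0,"wz":0,"dx":-0.8,"dy":0,"dz":0,"grip":-0.1},{"wx":0,"wy":0,"wz":0,"dx":-0.8,"dy":0,"dz":0,"grip":-0.1},{"wx":0,"wy":0,"wz":0,"dx":-0.6,"dy":0.05,"dz":0.5,"grip":-0.1},{"wx":0,"wy":0,"wz":0,"dx":0,"dy":0.05,"dz":0.8,"grip":-0.1},{"wx":0,"wy":0,"wz":0,"dx":0,"dy":0.05,"dz":0.8,"grip":-0.1},{"wx":0,"wy":0,"wz":0,"dx":0,"dy":0.05,"dz":0.8,"grip":-0.1},{"wx":0,"wy":0,"wz":0,"dx":0,"dy":0.05,"dz":0.5,"grip":-0.1},{"wx":0,"wy":0,"wz":0,"dx":0,"dy":0,"dz":0,"grip":-0.1},{"wx":0,"wy":0,"wz":0,"dx":0,"dy":0,"dz":0,"grip":-0.1}]'
python3 -c "
from h import *
c=cam('top');w=pts(c);save(c,'d.png')
f=cv2.resize(c['frame'][130:370,100:580],None,fx=1.66,fy=1.66,interpolation=cv2.INTER_CUBIC); cv2.imwrite('pics/d1.png',f[:,:,::-1])
p=near(w,(484,-331),70,36,70); print('handle',len(p),rect(p),fitrect(p,14,94,-3))
q=near(w,(484,-331),190,9,19);q=q[q[:,1]<-200]; print('plate',fitrect(q,266,186,-3))
# box contents: highest points inside
c_,s_=np.cos(np.radians(-2.6)),np.sin(np.radians(-2.6)); d=w[...,:2]-[519,-9.5]; bx=d[...,0]*c_+d[...,1]*s_; by=-d[...,0]*s_+d[...,1]*c_
m=(abs(bx)<120)&(abs(by)<80)&(w[...,2]>38)&(w[...,2]<80); 
n,l,st,ce=cv2.connectedComponentsWithStats(m.astype(np.uint8))
for i in range(1,n):
    if st[i,4]>15: k=l==i; print(st[i,4],bx[k].mean().round(),by[k].mean().round(),np.percentile(w[k][:,2],[50,95]).round(1))
togo(484,-331,180)
c=cam('side');save(c,'d_side.png');f=cv2.resize(c['frame'][180:320,280:520],None,fx=3.3,fy=3.3,interpolation=cv2.INTER_CUBIC); cv2.imwrite('pics/d2.png',f[:,:,::-1])
"
```

```text
time_s: 53.25
ee_pos: [484.2, -197.6, 200.5]
eef_rot: [0.5, 0.511, 0.484, -0.505]
contact_force: [0.1, 1.0, -0.9]
grip_width: 46.7Traceback (most recent call last):
  File "<string>", line 5, in <module>
    p=near(w,(484,-331),70,36,70); print('handle',len(p),rect(p),fitrect(p,14,94,-3))
                                                                 ~~~~~~~^^^^^^^^^^^^
  File "h.py", line 37, in fitrect
    lo,hi=np.percentile(q,1,0),np.percentile(q,99,0); A=np.prod(hi-lo)
          ~~~~~~~~~~~~~^^^^^^^
    return _quantile_unchecked(
        a, q, axis, out, overwrite_input, method, keepdims, weights)
    return _ureduce(a,
                    func=_quantile_ureduce_func,
    ...<5 lines>...
                    overwrite_input=overwrite_input,
                    method=method)
    r = func(a, **kwargs)
    result = _quantile(arr,
                       quantiles=q,
    ...<2 lines>...
                       out=out,
                       weights=wgt)
    slices_having_nans = np.isnan(arr[-1, ...])
                                  ~~~^^^^^^^^^
IndexError: index -1 is out of bounds for axis 0 with size 0
```

View pics/d1.png

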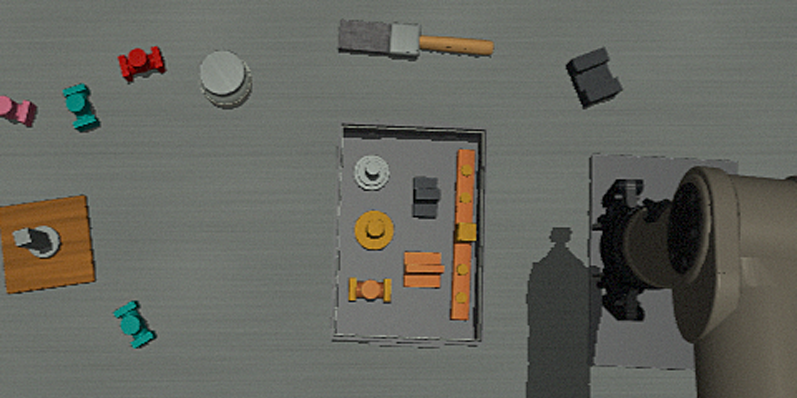

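The picture shows the header, nozzle, flange, tee, clamp and bracket lying in one layer in the box, and the post near the middle of the pad. The lid's left corner at (592,154) matches its old place, while the arm hides the handle.

```bash
cat > boxm.py <<'E'
from h import *
c=cam('top');w=pts(c)
c_,s_=np.cos(np.radians(-2.6)),np.sin(np.radians(-2.6)); d=w[...,:2]-[519,-9.5]; bx=d[...,0]*c_+d[...,1]*s_; by=-d[...,0]*s_+d[...,1]*c_
m=(abs(bx)<122)&(abs(by)<82)&(w[...,2]>38)&(w[...,2]<90)
n,l,st,ce=cv2.connectedComponentsWithStats(m.astype(np.uint8))
for i in range(1,n):
    if st[i,4]>15: k=l==i; print('in box',st[i,4],bx[k].mean().round(),by[k].mean().round(),np.percentile(w[k][:,2],[50,95]).round(1))
# floor inner edges
f=(w[...,2]>0)&(w[...,2]<9)&(abs(bx)<131)&(abs(by)<91)
for nm,a,b in(('x',bx,by),('y',by,bx)):
  for sg in(1,-1):
    # rim: points 58..67 high near each wall
    r=(w[...,2]>59)&(w[...,2]<68)&(sg*a>(115 if nm=='x' else 75))&(sg*a<(145 if nm=='x' else 105))&(abs(b)<(70 if nm=='x' else 110))
    pf=np.polyfit(b[r],a[r],1); print('rim',nm,sg,r.sum(),'median %.1f'%np.median(a[r]),'p2,p98',np.percentile(a[r],[2,98]).round(1),'slope deg %.2f'%np.degrees(pf[0]))
E
python3 boxm.py; python3 -c "
from h import *
c=cam('side');w=pts(c);p=near(w,(484,-331),70,38,60); print('handle side',len(p), rect(p) if len(p)>10 else 0)
o=outline_of('lid_plate','side'); print([(round(x['p'],2),x['bbox']) for x in o[:2]])
print([(round(x['p'],2),at_z(c,x['uv'],44).round()) for x in tip_of('lid_grip','side')[:3]],[(round(x['p'],2),at_z(c,x['uv'],8).round()) for x in tip_of('lid_plate','side')[:3]])
togo(484,-331,180,-3.1)"
```

```text
in box 63 76.0 48.0 [48.9 52.3]
in box 114 47.0 -20.0 [49.2 52.2]
in box 94 3.0 42.0 [48.4 52. ]
in box 127 3.0 -69.0 [49.2 53.2]
in box 120 -43.0 -20.0 [49.1 52. ]
in box 112 -71.0 46.0 [49.4 53. ]
rim x 1 195 median 129.7 p2,p98 [127.  135.5] slope deg -0.29
rim x -1 184 median -130.5 p2,p98 [-136.6 -128.1] slope deg 0.01
rim y 1 217 median 90.6 p2,p98 [88.6 92.5] slope deg 0.05
rim y -1 259 median -89.1 p2,p98 [-91.4 -86.9] slope deg 0.05
handle side 140 [481.0, -328.4, 94.8, 15.1, 86.6]
[(0.57, [392.4, 187.4, 498.7, 236.1])]
[(0.81, array([ 487., -321.,   44.]))] [(0.79, array([ 478., -335.,    8.]))]
at [ 484.3 -196.4  199.9] jaw -1.6 | d now [0.43 0.06 2.69] | d after turn [0.4  0.14 2.69] | turn units [ 0.25  0.09 -0.21] | q7 0.07 grip 47.1 F [-0.3 -0.1  0.3] t 53.5
```

```bash
python3 -m crank '[{"wx":0.2,"wy":0,"wz":-0.2,"dx":0,"dy":0,"dz":0.5,"grip":-0.1},{"wx":0,"wy":0,"wz":0,"dx":0.1,"dy":0.03,"dz":0.7,"grip":-0.1},{"wx":0,"wy":0,"wz":0,"dx":0.1,"dy":0.03,"dz":0.7,"grip":-0.1},{"wx":0,"wy":0,"wz":0,"dx":0.1,"dy":0.03,"dz":0.7,"grip":-0.1},{"wx":0,"wy":0,"wz":0,"dx":0.4,"dy":0,"dz":0.2,"grip":-0.1},{"wx":0,"wy":0,"wz":0,"dx":0.4,"dy":0,"dz":0,"grip":-0.1},{"wx":0,"wy":0,"wz":0,"dx":0.4,"dy":0,"dz":0,"grip":-0.1},{"wx":0,"wy":0,"wz":0,"dx":0.4,"dy":0,"dz":0,"grip":-0.1},{"wx":0,"wy":0,"wz":0,"dx":0,"dy":0,"dz":0,"grip":-0.1},{"wx":0,"wy":0,"wz":0,"dx":0,"dy":0,"dz":0,"grip":-0.1}]'
python3 -c "
from h import *
togo(482.5,-330.5,25,-3.1)"
```

```text
time_s: 54.55
ee_pos: [487.8, -333.3, 104.4]
eef_rot: [-0.495, -0.507, -0.489, 0.509]
contact_force: [-0.9, -0.7, 0.6]
grip_width: 47.1
at [ 487.8 -333.3  104.4] jaw -1.8 | d now [ 1.59 -0.11 -0.07] | d after turn [ 1.59 -0.11 -0.05] | turn units [ 0.21  0.08 -0.03] | q7 0.20 grip 47.1 F [-0.9 -0.7  0.6] t 54.5
```

```bash
python3 -m crank '[{"wx":0.2,"wy":0.08,"wz":0,"dx":0.2,"dy":-0.11,"dz":-0.05,"grip":-0.1},{"wx":0,"wy":0,"wz":0,"dx":0.3,"dy":0,"dz":0,"grip":-0.1},{"wx":0,"wy":0,"wz":0,"dx":0.3,"dy":0,"dz":0,"grip":-0.1},{"wx":0,"wy":0,"wz":0,"dx":0.15,"dy":0,"dz":0,"grip":-0.1},{"wx":0,"wy":0,"wz":0,"dx":0,"dy":0,"dz":0,"grip":-0.1},{"wx":0,"wy":0,"wz":0,"dx":0,"dy":0,"dz":0,"grip":-0.1}]'
python3 -c "
from h import *
togo(482.5,-330.5,25,-3.1)"
```

```text
time_s: 55.15
ee_pos: [483.8, -330.1, 55.4]
eef_rot: [0.488, 0.514, 0.485, -0.512]
contact_force: [-0.5, -0.2, -0.1]
grip_width: 46.8
at [ 483.8 -330.1   55.4] jaw -3.1 | d now [ 0.61 -0.03  0.01] | d after turn [ 0.61 -0.03  0.01] | turn units [ 0.01  0.01 -0.06] | q7 0.16 grip 46.8 F [-0.5 -0.2 -0.1] t 55.1
```

```bash
python3 -m crank '[{"wx":0,"wy":0,"wz":-0.05,"dx":0.2,"dy":-0.03,"dz":0,"grip":-0.1},{"wx":0,"wy":0,"wz":0,"dx":0.25,"dy":0,"dz":0,"grip":-0.1},{"wx":0,"wy":0,"wz":0,"dx":0.15,"dy":0,"dz":0,"grip":-0.1},{"wx":0,"wy":0,"wz":0,"dx":0,"dy":0,"dz":0,"grip":-0.1},{"wx":0,"wy":0,"wz":0,"dx":0,"dy":0,"dz":0,"grip":-0.1}]'
python3 -c "
from h import *
togo(482.5,-330.5,25,-3.1)"
```

```text
time_s: 55.65
ee_pos: [482.9, -330.4, 23.1]
eef_rot: [-0.487, -0.513, -0.486, 0.513]
contact_force: [0.1, -0.2, 0.3]
grip_width: 47.1
at [ 482.9 -330.4   23.1] jaw -3.1 | d now [-0.04 -0.01  0.  ] | d after turn [-0.04 -0.01  0.  ] | turn units [ 0.    0.01 -0.01] | q7 0.13 grip 47.1 F [ 0.1 -0.2  0.3] t 55.6
```

```bash
python3 -m crank '[{"wx":0,"wy":0,"wz":0,"dx":0,"dy":0,"dz":0,"grip":1},{"wx":0,"wy":0,"wz":0,"dx":0,"dy":0,"dz":0,"grip":1},{"wx":0,"wy":0,"wz":0,"dx":0,"dy":0,"dz":0,"grip":1},{"wx":0,"wy":0,"wz":0,"dx":0,"dy":0,"dz":0,"grip":1},{"wx":0,"wy":0,"wz":0,"dx":0,"dy":0,"dz":0,"grip":1},{"wx":0,"wy":0,"wz":0,"dx":0,"dy":0,"dz":0,"grip":1}]' 100
python3 -c "
from h import *
togo(482.5,-330.5,25,-3.1)"
```

```text
time_s: 56.25
ee_pos: [483.4, -330.5, 23.8]
eef_rot: [0.488, 0.513, 0.485, -0.513]
contact_force: [0.6, -1.0, -0.8]
grip_width: 12.5
at [ 483.4 -330.5   23.8] jaw -3.1 | d now [-0.02 -0.02  0.  ] | d after turn [-0.02 -0.02  0.  ] | turn units [ 0.    0.02 -0.03] | q7 0.13 grip 12.5 F [ 0.6 -1.  -0.8] t 56.2
```

```bash
python3 -m crank '[{"wx":0,"wy":0,"wz":0,"dx":-0.3,"dy":0,"dz":0,"grip":1},{"wx":0,"wy":0,"wz":0,"dx":-0.6,"dy":0,"dz":0,"grip":1},{"wx":0,"wy":0,"wz":0,"dx":-0.7,"dy":0,"dz":0,"grip":1},{"wx":0,"wy":0,"wz":0,"dx":-0.7,"dy":0,"dz":0,"grip":1},{"wx":0,"wy":0,"wz":0,"dx":-0.5,"dy":0,"dz":0,"grip":1},{"wx":0,"wy":0,"wz":0,"dx":0,"dy":0,"dz":0,"grip":1},{"wx":0,"wy":0,"wz":0,"dx":0,"dy":0.02,"dz":-0.4,"grip":1},{"wx":0,"wy":0,"wz":0,"dx":0,"dy":0.04,"dz":-0.7,"grip":1},{"wx":0,"wy":0,"wz":0,"dx":0,"dy":0.04,"dz":-0.7,"grip":1},{"wx":0,"wy":0,"wz":0,"dx":0,"dy":0.04,"dz":-0.7,"grip":1},{"wx":0,"wy":0,"wz":0,"dx":0,"dy":0.04,"dz":-0.7,"grip":1},{"wx":0,"wy":0,"wz":0,"dx":0,"dy":0.04,"dz":-0.7,"grip":1},{"wx":0,"wy":0,"wz":0,"dx":0,"dy":0.04,"dz":-0.7,"grip":1},{"wx":0,"wy":0,"wz":0,"dx":0,"dy":0.04,"dz":-0.7,"grip":1},{"wx":0,"wy":0,"wz":0,"dx":0,"dy":0.04,"dz":-0.7,"grip":1},{"wx":0,"wy":0,"wz":0,"dx":0,"dy":0.02,"dz":-0.4,"grip":1},{"wx":0,"wy":0,"wz":0,"dx":0,"dy":0,"dz":0,"grip":1},{"wx":0,"wy":0,"wz":0,"dx":0,"dy":0,"dz":0,"grip":1}]'
python3 -c "
from h import *
togo(518.6,-8.8,79.5,-2.6)
c=cam('top');w=pts(c);z=sense()['ee_pos'][2]-23.5+13; print('plate top z exp',z)
q=near(w,(518,-9),190,z-8,z+8); print(len(q),np.median(q[:,2]),fitrect(q,266,186,-3))
"
```

```text
time_s: 58.05
ee_pos: [497.9, 14.9, 152.8]
eef_rot: [-0.477, -0.504, -0.501, 0.517]
contact_force: [0.0, -0.4, -2.7]
grip_width: 12.3
at [497.9  14.9 152.8] jaw -2.4 | d now [1.45 0.49 0.47] | d after turn [1.47 0.44 0.46] | turn units [ 0.03 -0.09  0.35] | q7 -0.39 grip 12.3 F [ 0.  -0.4 -2.7] t 58.0
plate top z exp 142.3389223112006
6884 143.15556075186205 ('ctr', array([497.6,  37.4]), 'ext', array([261.9, 139. ]), 'yaw', np.float64(-0.5))
```

```bash
python3 -m crank '[{"wx":0,"wy":-0.09,"wz":0.3,"dx":0,"dy":0.25,"dz":0.2,"grip":1},{"wx":0,"wy":0,"wz":0.05,"dx":0,"dy":0.15,"dz":0.2,"grip":1},{"wx":0,"wy":0,"wz":0,"dx":0.2,"dy":0,"dz":0,"grip":1},{"wx":0,"wy":0,"wz":0,"dx":0.2,"dy":0,"dz":0,"grip":1},{"wx":0,"wy":0,"wz":0,"dx":0,"dy":0,"dz":0,"grip":1},{"wx":0,"wy":0,"wz":0,"dx":0,"dy":0,"dz":0,"grip":1}]'
python3 -c "
from h import *
togo(518.6,-8.8,100,-2.6)
"
```

```text
time_s: 58.7
ee_pos: [517.3, -15.4, 128.1]
eef_rot: [-0.487, -0.512, -0.486, 0.515]
contact_force: [0.0, 0.3, -1.9]
grip_width: 12.0
at [517.3 -15.4 128.1] jaw -3.2 | d now [ 0.56  0.02 -0.13] | d after turn [ 0.56  0.02 -0.13] | turn units [-0.09  0.03  0.02] | q7 -0.38 grip 12.0 F [ 0.   0.3 -1.9] t 58.7
```

```bash
python3 -m crank '[{"wx":-0.1,"wy":0,"wz":0,"dx":0.15,"dy":0.02,"dz":-0.13,"grip":1},{"wx":0,"wy":0,"wz":0,"dx":0.15,"dy":0,"dz":0,"grip":1},{"wx":0,"wy":0,"wz":0,"dx":0.15,"dy":0,"dz":0,"grip":1},{"wx":0,"wy":0,"wz":0,"dx":0,"dy":0,"dz":0,"grip":1},{"wx":0,"wy":0,"wz":0,"dx":0,"dy":0,"dz":0,"grip":1}]'
cat > lidm.py <<'E'
from h import *
togo(518.6,-8.8,79.5,-2.6)
for n in('top','side'):
    c=cam(n);w=pts(c);save(c,'lid_%s_%d.png'%(n,sense()['time_s']*10)); z=sense()['ee_pos'][2]-23.5+13
    q=near(w,(518,-9),190,z-7,z+7); 
    print(n,'plate z',round(z,1),len(q),np.median(q[:,2]).round(1))
    c_,s_=np.cos(np.radians(-2.6)),np.sin(np.radians(-2.6)); d=q[:,:2]-[518.6,-8.8]; bx=d[:,0]*c_+d[:,1]*s_; by=-d[:,0]*s_+d[:,1]*c_
    A=np.c_[bx,by,np.ones(len(bx))]; k=np.abs(q[:,2]-np.median(q[:,2]))<4; s=np.linalg.lstsq(A[k],q[k,2],rcond=None)[0]; print(' tilt deg x,y',np.degrees(s[:2]).round(2),'z0 %.1f'%s[2])
    for nm,a,b,L,W in(('x',bx,by,133,93),('y',by,bx,93,133)):
        o=[]
        for sg in(1,-1):
            # edge: for slices along b, farthest a
            e=[]; bs=[]
            for t in np.arange(-W+10,W-10,6):
                m=abs(b-t)<3
                if m.sum()>15 and abs(np.max(sg*a[m])-L)<12: e.append(sg*np.percentile(sg*a[m],99)); bs.append(t)
            if len(e)>5: o.append((sg,len(e),round(float(np.median(e)),1),round(float(np.degrees(np.polyfit(bs,e,1)[0])),2)))
        print(' ',nm,o)
E
python3 lidm.py
```

```text
time_s: 59.2
ee_pos: [518.4, -6.9, 103.4]
eef_rot: [-0.49, -0.509, -0.49, 0.511]
contact_force: [0.3, -0.5, -3.4]
grip_width: 11.9
at [518.4  -6.9 103.4] jaw -2.4 | d now [0.48 0.01 0.04] | d after turn [0.48 0.01 0.04] | turn units [0.04 0.02 0.02] | q7 -0.41 grip 11.9 F [ 0.3 -0.5 -3.4] t 59.2
top plate z 92.9 6744 91.9
 tilt deg x,y [-0.18 -0.09] z0 91.9
  x [(1, 24, 130.5, -1.14), (-1, 24, -131.7, 0.96)]
  y [(1, 41, 92.2, 0.42)]
side plate z 93.1 4141 94.7
 tilt deg x,y [-0.17 -0.14] z0 94.6
  x [(1, 28, 127.1, -0.51), (-1, 28, -133.9, 0.13)]
  y [(1, 41, 94.2, 0.2), (-1, 26, -88.2, 3.05)]
```

```bash
python3 -m crank '[{"wx":0,"wy":0,"wz":0,"dx":0.1,"dy":0,"dz":0.05,"grip":1},{"wx":0,"wy":0,"wz":0,"dx":0.12,"dy":0,"dz":0,"grip":1},{"wx":0,"wy":0,"wz":0,"dx":0.05,"dy":0,"dz":0,"grip":1},{"wx":0,"wy":0,"wz":0,"dx":0,"dy":0,"dz":0,"grip":1},{"wx":0,"wy":0,"wz":0,"dx":0,"dy":0,"dz":0,"grip":1}]'
python3 -c "
from h import *
togo(518.6,-8.8,79.5,-2.6)"
```

```text
time_s: 59.8
ee_pos: [518.8, -10.4, 89.5]
eef_rot: [-0.49, -0.51, -0.489, 0.511]
contact_force: [-0.0, 0.3, -3.1]
grip_width: 12.3
at [518.8 -10.4  89.5] jaw -2.4 | d now [ 0.2  -0.01 -0.03] | d after turn [ 0.2  -0.01 -0.03] | turn units [0.03 0.03 0.01] | q7 -0.42 grip 12.3 F [-0.   0.3 -3.1] t 59.8
```

```bash
python3 -m crank '[{"wx":0.03,"wy":0.03,"wz":0,"dx":0,"dy":0,"dz":-0.05,"grip":1},{"wx":0,"wy":0,"wz":0,"dx":0.06,"dy":0,"dz":0,"grip":1},{"wx":0,"wy":0,"wz":0,"dx":0.08,"dy":0,"dz":0,"grip":1},{"wx":0,"wy":0,"wz":0,"dx":0.05,"dy":0,"dz":0,"grip":1},{"wx":0,"wy":0,"wz":0,"dx":0,"dy":0,"dz":0,"grip":1}]'
python3 -c "
from h import *
togo(518.6,-8.8,79.5,-2.6)"
```

```text
time_s: 60.3
ee_pos: [519.6, -7.4, 79.8]
eef_rot: [0.489, 0.512, 0.488, -0.511]
contact_force: [-0.3, -0.9, -2.1]
grip_width: 12.4
at [519.6  -7.4  79.8] jaw -2.6 | d now [ 0.01 -0.02  0.03] | d after turn [ 0.01 -0.02  0.03] | turn units [-0.   -0.   -0.01] | q7 -0.43 grip 12.4 F [-0.3 -0.9 -2.1] t 60.3
```

```bash
python3 -m crank '[{"wx":0,"wy":0,"wz":0,"dx":0.04,"dy":-0.01,"dz":0.02,"grip":1},{"wx":0,"wy":0,"wz":0,"dx":0.03,"dy":0,"dz":0,"grip":1},{"wx":0,"wy":0,"wz":0,"dx":0,"dy":0,"dz":0,"grip":1}]'
python3 lidm.py
```

```text
time_s: 60.6
ee_pos: [519.8, -7.4, 80.2]
eef_rot: [0.489, 0.512, 0.488, -0.511]
contact_force: [-0.1, 0.4, -3.1]
grip_width: 12.0
at [519.8  -7.4  80.2] jaw -2.6 | d now [ 0.01 -0.02  0.03] | d after turn [ 0.01 -0.02  0.03] | turn units [ 0.    0.01 -0.03] | q7 -0.43 grip 12.0 F [-0.1  0.4 -3.1] t 60.6
top plate z 69.6 6631 68.7
 tilt deg x,y [0.04 0.01] z0 68.7
  x [(1, 25, 131.7, -1.03), (-1, 25, -130.1, 1.17)]
  y [(1, 41, 91.7, 0.09)]
side plate z 69.3 4297 71.2
 tilt deg x,y [ 0.14 -0.04] z0 71.3
  x [(1, 28, 128.8, -0.09), (-1, 28, -132.6, 0.08)]
  y [(1, 41, 94.2, 0.08), (-1, 26, -88.0, 2.43)]
```

```bash
python3 -m crank '[{"wx":0,"wy":0,"wz":0,"dx":0.08,"dy":-0.01,"dz":0.02,"grip":1},{"wx":0,"wy":0,"wz":0,"dx":0.05,"dy":0,"dz":0,"grip":1},{"wx":0,"wy":0,"wz":0,"dx":0,"dy":0,"dz":0,"grip":1}]'
python3 -c "
from h import *
togo(518.6,-8.8,79.5,-2.6)"
```

```text
time_s: 61.0
ee_pos: [520.1, -7.4, 80.3]
eef_rot: [0.491, 0.511, 0.487, -0.511]
contact_force: [0.2, 0.4, -3.1]
grip_width: 12.2
at [520.1  -7.4  80.3] jaw -2.6 | d now [ 0.02 -0.03  0.03] | d after turn [ 0.02 -0.03  0.03] | turn units [ 0.    0.04 -0.04] | q7 -0.44 grip 12.2 F [ 0.2  0.4 -3.1] t 61.0
```

```bash
python3 -m crank '[{"wx":0,"wy":0,"wz":0,"dx":0,"dy":0,"dz":0,"grip":-0.1},{"wx":0,"wy":0,"wz":0,"dx":0,"dy":0,"dz":0,"grip":-0.1},{"wx":0,"wy":0,"wz":0,"dx":0,"dy":0,"dz":0,"grip":-0.1},{"wx":0,"wy":0,"wz":0,"dx":-0.2,"dy":0,"dz":0,"grip":-0.1},{"wx":0,"wy":0,"wz":0,"dx":-0.5,"dy":0,"dz":0,"grip":-0.1},{"wx":0,"wy":0,"wz":0,"dx":-0.8,"dy":0,"dz":0,"grip":-0.1},{"wx":0,"wy":0,"wz":0,"dx":-0.8,"dy":0,"dz":0,"grip":-0.1},{"wx":0,"wy":0,"wz":0,"dx":-0.3,"dy":0,"dz":0.5,"grip":-0.1},{"wx":0,"wy":0,"wz":0,"dx":0,"dy":-0.2,"dz":0.8,"grip":-0.1},{"wx":0,"wy":0,"wz":0,"dx":0,"dy":-0.2,"dz":0.8,"grip":-0.1},{"wx":0,"wy":0,"wz":0,"dx":0,"dy":-0.2,"dz":0.8,"grip":-0.1},{"wx":0,"wy":0,"wz":0,"dx":0,"dy":-0.2,"dz":0.8,"grip":-0.1},{"wx":0,"wy":0,"wz":0,"dx":0,"dy":-0.2,"dz":0.8,"grip":-0.1},{"wx":0,"wy":0,"wz":0,"dx":0,"dy":0,"dz":0.5,"grip":-0.1},{"wx":0,"wy":0,"wz":0,"dx":0,"dy":0,"dz":0,"grip":-0.1},{"wx":0,"wy":0,"wz":0,"dx":0,"dy":0,"dz":0,"grip":-0.1}]'
sed -i "s/z=sense.*/z=69/" lidm.py; python3 lidm.py; python3 -c "
from h import *
a=cam('top');b=cam('side')
w=pts(a);p=near(w,(518.6,-8.8),70,95,120);print('handle',rect(p),np.median(p[:,2]));p=near(w,(511,442),40,85,110);print('post',np.median(p,0))
f=cv2.resize(a['frame'][120:370,90:600],(800,392)); cv2.imwrite('pics/e1.png',f[:,:,::-1])
f=cv2.resize(b['frame'][170:420,130:530],None,fx=2,fy=2,interpolation=cv2.INTER_CUBIC); cv2.imwrite('pics/e2.png',f[:,:,::-1])"
```

```text
time_s: 62.6
ee_pos: [461.5, -260.9, 223.1]
eef_rot: [0.496, 0.513, 0.486, -0.506]
contact_force: [-0.7, 1.1, -1.3]
grip_width: 46.8
at [ 461.5 -260.9  223.1] jaw -2.1 | d now [ 2.88  0.9  -5.09] | d after turn [ 2.87  0.91 -5.09] | turn units [ 0.08  0.02 -0.17] | q7 0.21 grip 46.8 F [-0.7  1.1 -1.3] t 62.6
top plate z 69 11992 68.2
 tilt deg x,y [ 0.01 -0.01] z0 68.2
  x [(1, 28, 131.2, 0.12), (-1, 28, -128.7, -0.06)]
  y [(1, 41, 90.7, 0.03), (-1, 41, -90.6, -0.07)]
side plate z 69 4540 70.9
 tilt deg x,y [ 0.09 -0.05] z0 71.0
  x [(1, 28, 129.1, -0.45), (-1, 28, -132.4, -0.06)]
  y [(1, 41, 94.3, -0.07), (-1, 38, -88.4, 0.17)]
handle [520.1, -8.8, 93.0, 14.3, 87.4] 106.06708575306465
post [510.35855975 441.94629482  98.11300317]
```

View pics/e1.png

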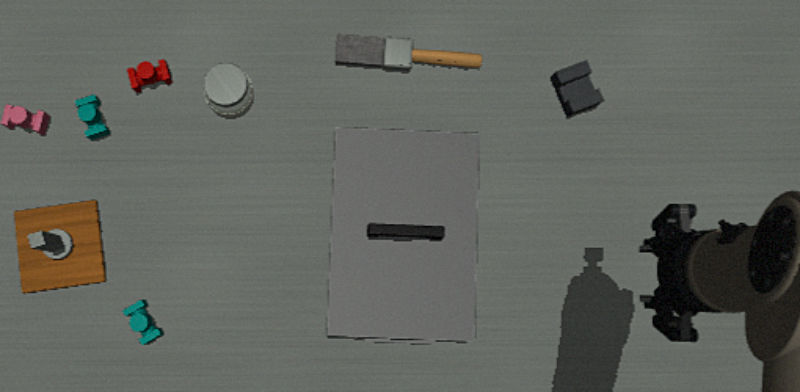

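View pics/e2.png

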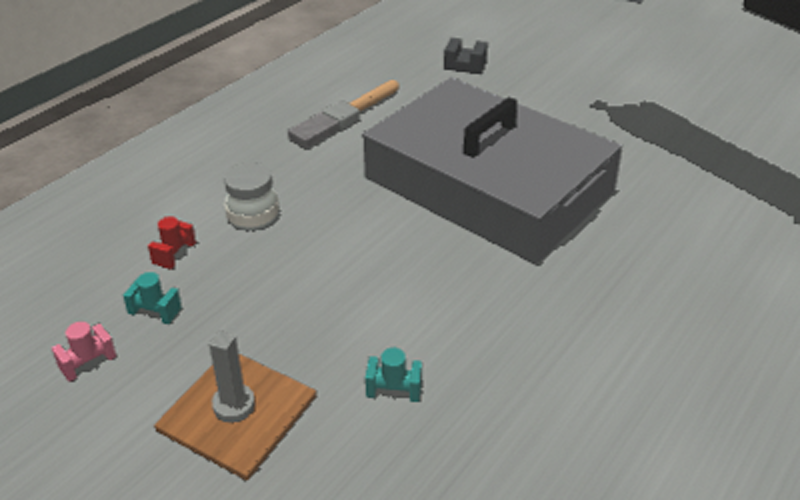

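The lid lies level and flush on the box (top view centre 405,235), the post stands in the middle of the pad, no fittings are left on the bench, and the bystanders are in place.

```bash
python3 -c "
from cell import *
print(finish_job())"
```

```text
the job is handed in; nothing more can be done
None
```

The kit is packed and handed in at about 63 s, well under the 210 s limit. No grasp slipped.

- **Header:** it came off the rims, was turned, and now lies inside along the box's long side.
- **Post:** it stands on the pad about 2 mm from the middle.
- **Fittings:** nozzle, flange, tee, clamp and bracket were on the bench and went into the box in one layer. There was no valve. Of the tee-shaped parts I took only the copper one and left the red, pink and turquoise ones. Everything in the box measured about 50 mm above the bench, below the fill line at 56 mm.
- **Lid:** it went on last. The plate's top reads 68.2 mm in the top camera and 71 mm in the side camera, against 69 mm expected when seated. That difference is within the calibration. Its tilt is at most 0.1°, it is square to the box and centred within about 1–2 mm. The handle's top is at 106 mm against 107 mm expected.
- **Left alone:** the jar, brush and V-block show no movement in the last pictures.

**Disagreement:** the force reading never rose while I pressed the lid down, although the lid went no lower. I judged it seated from the heights and the final pictures.

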